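# Put the bench kit back in its fitted holders

## Task

Tidy the bench kit: put the black block plane, the pine clamping block, the yellow rubbing pad and the screw jar each into the dark wooden holder made to its shape and size, right way up and lying flat on the holder's floor inside its lips. Keep the jar upright all the way and leave the other tools where they lie.

Things in the scene. Friction and masses are not known exactly. Their poses are not given: they have to be found in the camera images.
- block_plane: Low block plane with black body and brass knob, 52 (x) x 178 (y) x 46 mm high, 0.68 kg, loose, standing on its sole along the far row of the work strip. Origin at the centre of its sole, long axis y, z up. Grip it at mid-length across the flat side cheeks, 52 mm apart along x, which stand from the sole to about 30 mm up. Goes to plane_holder, either way round.
- clamp_block: Pale pine block, 52 (x) x 72 (y) x 22 mm, with a small wooden cleat screwed off-centre on top (33 mm high in all), 0.05 kg, loose. Origin at the centre of its underside, long axis y, z up. Grip across the 52 mm, along x. Goes to block_holder, either way round, cleat up.
- rubbing_pad: Small yellow rubbing pad, a flat bar 26 (x) x 60 (y) x 14 mm, 0.03 kg, loose. Origin at the centre of its underside, long axis y, z up. Grip across the 26 mm, along x. Goes to pad_holder, either way round.
- jar: Round white jar of screws with a grey lid, 60 mm diameter, 73 mm high, 0.16 kg, loose, upright. Origin at the centre of its underside, z up. Grip across the diameter, any direction. Goes to jar_holder.
- plane_holder: Long holder for the block plane: dark wooden board with grey floor, 76 (x) x 202 (y) mm outside, 68 x 194 mm inside the lips. Fixed, upright; origin at the centre of its underside on the bench, z up. Floor 6 mm up; lips 4 mm thick, to 14 mm up, at the four corners only: mid-sides are open for fingers. Long axis y.
- block_holder: Short, wide holder for the pine block: dark wooden board with grey floor, 76 (x) x 96 (y) mm outside, 68 x 88 mm inside the lips. Fixed, upright; origin at the centre of its underside on the bench, z up. Floor 6 mm up; lips 4 mm thick, to 14 mm up, at the four corners only: mid-sides are open for fingers. Long axis y.
- pad_holder: Smallest, narrow holder for the rubbing pad: dark wooden board with grey floor, 50 (x) x 84 (y) mm outside, 42 x 76 mm inside the lips. Fixed, upright; origin at the centre of its underside on the bench, z up. Floor 6 mm up; lips 4 mm thick, to 14 mm up, at the four corners only: mid-sides are open for fingers. Long axis y.
- jar_holder: Round holder for the jar: dark wooden disc with grey floor, 84 mm outside diameter, 76 mm inside the lip. Fixed, upright; origin at the centre of its underside on the bench, z up. Floor 6 mm up; lips 4 mm thick, to 14 mm up all the way round.
- big_plane: Bystander: large grey smoothing plane, 96 x 245 x 60 mm, loose at the left end of the work strip. Origin at the centre of its underside. To be left alone.
- bar_clamp: Bystander: black bar clamp, 87 x 240 x 24 mm, loose in the sunken tool tray behind the work strip. Origin at the centre of its underside. To be left alone.
Not all that is in view belongs to the job. There is more than one size of the clamp_block; the one meant has the size given above.

How it is judged:
At the end, for the whole second after the job is handed in: Each thing is flat (tilt < 0.08 rad) and at rest on its own holder's floor (underside within 3.5 mm of 6 mm up), centres within 13 mm (jar 12), long axes along the holder's, either way round (plane within 0.2 rad, pine block 0.35, pad 0.4) (horizontal distance between block_plane and plane_holder below 0.013 m and z of block_plane in the frame of plane_holder between 0.003 and 0.0095 m and angle between each of block_plane, clamp_block, rubbing_pad, jar's own z axis and vertical below 0.08 rad and linear speed of each of block_plane, clamp_block, rubbing_pad, jar below 0.02 m/s and angle between the y axis of block_plane and the y axis of plane_holder, either way round below 0.2 rad and horizontal distance between clamp_block and block_holder below 0.013 m and z of clamp_block in the frame of block_holder between 0.003 and 0.0095 m and angle between the y axis of clamp_block and the y axis of block_holder, either way round below 0.35 rad and horizontal distance between rubbing_pad and pad_holder below 0.013 m and z of rubbing_pad in the frame of pad_holder between 0.003 and 0.0095 m and angle between the y axis of rubbing_pad and the y axis of pad_holder, either way round below 0.4 rad and horizontal distance between jar and jar_holder below 0.012 m and z of jar in the frame of jar_holder between 0.003 and 0.0095 m); the robot touches nothing.
It fails at once if the jar is tipped over (angle between jar's own z axis and vertical above 0.6 rad).
It fails at once if the smoothing plane is moved from its place by more than 20 mm (distance of big_plane from where it was at the start of the episode above 0.02 m).
It fails at once if the bar clamp is moved from its place by more than 20 mm (distance of bar_clamp from where it was at the start of the episode above 0.02 m).
It also fails if it takes over 118 s, if anything falls off the work surface, if the arm or the gripper's body presses on something with over 40 N, if the wrist force passes 120 N, or if a joint passes its speed limit or range.

## Robot

A 7-joint arm with a two-finger parallel gripper is mounted at the origin on a cart in front of the work surface, level with it; the furniture and walls round the work are solid. World frame = base frame: x ahead of the robot, y to its left, z up, the work surface at z = 0. Lengths are in m, angles in rad, forces in N, time in s.
With the tool pointing down it reaches from about 0.4 to 0.85 m from the base axis. Payload 10.4 kg.
Tool frame: the origin (TCP) lies between the finger pads; the fingertips stand 22 mm ahead of it and the grasp point (between the pads) lies 3 mm ahead of it (arm.tcp_to_tips is the distance from the TCP to the fingertips, in m); z points along the fingers, y is the direction in which the jaws open and shut (so a half turn about z gives the same grasp; the last joint's range is limited). The gripper opens to 87 mm and grips with 3 to 60 N. Pads are 19 mm wide; open, the fingers measure 117 mm over their backs; the gripper's body (75 mm by 190 mm) begins 51 mm behind the grasp point.
Start: joints at [1.094, 0.332, -0.065, 1.46, 0.022, 1.35, -0.088], TCP at [0.274, -0.562, 0.245] pointing down, gripper open.
Joint ranges: [-2.6, 2.6], [-0.5, 2.12], [-1.47, 1.34], [0.16, 2.42], [-1.27, 4.41], [0.06, 2.06], [-2.6, 2.6]. Speed limits (rad/s): [2.22, 2.22, 2.79, 2.79, 3.14, 3.14, 3.14].

## Interface

Orientations are given as a unit quaternion [w, x, y, z].
In Python, from station import arm, viewer gives the robot as it stands. The module is installed in compiled form; this text tells all that it offers.
- The arm moves only by the tool servo_tool, never from a script. Its argument "series" is a list of rows, each an object of numbers: "tx", "ty", "tz": the shift along the tool's x, y, z in units of 0.12 m (1.0 is 0.12 m); "twist": the turn about the tool's z in units of 360 degrees (1.0 is 360 degrees). In form: [{"tx": .., "ty": .., "tz": .., "twist": ..}, ...]. A call has 1 to 12 rows; each row is the pose to reach, as a shift and turn from the pose commanded when the call began, along the tool's axes at that moment, turning the shorter way round; what a row does not reach only later rows make up. A row lasts 1/12 s, in which the tool goes at most 41.7 mm and 7.16 degrees, less where a joint would pass 70% of its speed; a pose out of reach is approached as far as the arm can. A call with a number of a shift or a turn outside -1 to 1 is refused whole. A call with a gripper value outside its range is refused whole. "jaw" is the closure, from -1 (fully open) to 1 (shut), set as the call begins (left out, the last holds). The fingers move at their own pace and stop on an object; the grip force is fixed at half the most. Time passes only in rows, so rows that repeat a pose let the fingers close. It gives the time, the measured TCP pose, the force and the opening at its end, in the units of the state.
- arm.sense(): the state, without advancing time (a new reading comes with each control period).
- viewer.camera(name): name is "side" or "top"; returns the picture (420x560x3 uint8, red, green, blue); there is no depth.
- viewer.camera_params(name): a dict with "vertical_fov" (degrees; the focal length in pixels is half the picture's height over the tangent of half this angle, whatever the lens; pixels are square), "cx", "cy" (the principal point, pixels), "k1" (the pictures are not rectified: a ray, as slopes to the right and down, at radius r is drawn at 1 + k1 r^2 times it, then the intrinsics apply), "xyz" and "attitude" of the camera in the world. Camera axes: x right, y down, z forward; pixel columns grow to the right and rows downward; lengths in m; the calibration is good to about 2 mm. A picture is of the moment at which its call begins. camera_params takes no time and is no camera call.
- arm.finish_job(): hands the job in, once; it reports no verdict.
The state is a dict: "time": time; "q": joint angles; "qvel": joint speeds; "joint_efforts": joint torques, N m; "position": TCP position; "tool_rot": TCP orientation; "force": force on the tool from outside, world axes, zero at the start; "torque": the same for the moment, N m; "finger_gap": opening from 0.0 (shut) to 1.0 (fully open).
Only numpy, scipy, OpenCV 4.12 (cv2) and the standard library are available. Lean on these libraries where they do the work, as an engineer would, in place of code of your own. Each camera call takes 0.05 s, during which the arm holds its last target.

## Working session

There is one attempt and no reset: what is moved stays moved. The work goes in short steps, Python scripts to look and compute and a tool call to move; the robot and the scene stay as the last step left them, time stands still between calls to the robot, and variables do not carry over. Pictures are saved under pics/ and viewed, and the job is handed in when it is done.

Besides the shell and the picture viewer there is one more tool, called after ">>>" as a command line: name --argument value ..., lists and objects as JSON in quotes. servo_tool: Moves the arm, as the interface text tells. Shifts and turns lie within -1 to 1; 1 stands for 0.12 m of shift or 360 degrees of turn. Its arguments: {"type":"object","properties":{"series":{"type":"array"},"jaw":{"type":"number"}},"required":["series"]}

```bash
mkdir -p pics; python3 - <<'E'
from station import arm, viewer
import cv2
for n in ("top","side"):
    im=viewer.camera(n); cv2.imwrite(f"pics/{n}0.png",im[:,:,::-1]); print(n,viewer.camera_params(n))
s=arm.sense(); print(s, arm.tcp_to_tips)
E
```

```text
top {'vertical_fov': 46.08359132122356, 'cx': 284.66216915355943, 'cy': 210.38534922461986, 'k1': -0.1586910466791991, 'xyz': array([0.32949573, 0.05027913, 1.73459414]), 'attitude': array([ 0.05991371, -0.70273673,  0.70720621, -0.04930336])}
side {'vertical_fov': 57.94849463102744, 'cx': 285.51372750512706, 'cy': 205.22565788824645, 'k1': -0.06099687130060576, 'xyz': array([ 0.44423539, -0.79915557,  0.81069657]), 'attitude': array([-0.41440821,  0.90672191, -0.06796692,  0.03875183])}
{'time': 0.1, 'q': array([ 1.09441845,  0.33283047, -0.06468094,  1.46083947,  0.02155617,
        1.34991498, -0.08851761]), 'qvel': array([-1.76240829e-04, -2.09275355e-04, -1.34613448e-03, -2.97586089e-03,
        8.30349174e-04, -3.60541166e-04, -5.84265907e-05]), 'joint_efforts': array([ 1.37898569e-03, -6.24552441e+01,  2.46627477e-02, -3.90721893e+01,
       -6.13689283e-02,  3.64516117e-02,  5.52151289e-05]), 'position': array([ 0.27383866, -0.56146259,  0.24382835]), 'tool_rot': array([-6.30490747e-04,  9.74373701e-01,  2.24934367e-01, -1.56742414e-04]), 'force': array([ 0.43010463,  0.06918044, -0.30535382]), 'torque': array([ 0.0022234 , -0.0443127 ,  0.02353202]), 'finger_gap': 0.9977764803563078} 0.022
```

View pics/top0.png

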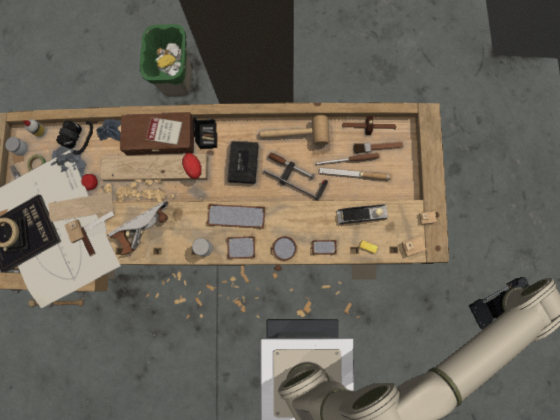

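View pics/side0.png

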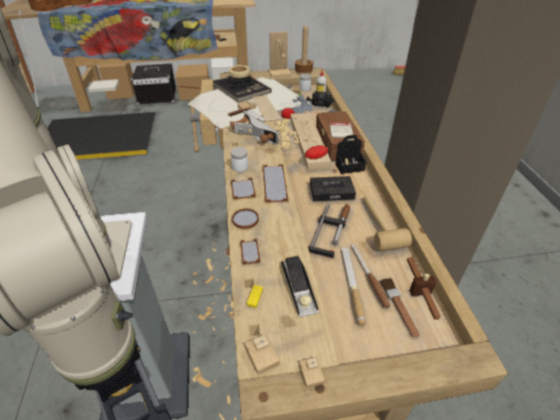

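```bash
cat > h.py <<'E'
import numpy as np, cv2
from scipy.spatial.transform import Rotation as R
from station import arm, viewer
def K(n):
    p=viewer.camera_params(n); f=210/np.tan(np.radians(p['vertical_fov']/2))
    w,x,y,z=p['attitude']; return p,f,R.from_quat([x,y,z,w]).as_matrix()
def cast(n,px,z):
    "pixels (N,2)-> world points on plane z"
    p,f,M=K(n); px=np.atleast_2d(px).astype(float)
    d=(px-[p['cx'],p['cy']])/f; s=d.copy()
    for _ in range(30):
        s=d/(1+p['k1']*(s**2).sum(1,keepdims=True))
    r=np.c_[s,np.ones(len(s))]@M.T; o=p['xyz']
    t=(z-o[2])/r[:,2]; return o+r*t[:,None]
def proj(n,P):
    p,f,M=K(n); c=(np.atleast_2d(P)-p['xyz'])@M; s=c[:,:2]/c[:,2:]
    return s*(1+p['k1']*(s**2).sum(1,keepdims=True))*f+[p['cx'],p['cy']]
E
python3 - <<'E'
import cv2
from h import *
t=cv2.imread('pics/top0.png'); s=cv2.imread('pics/side0.png')
cv2.imwrite('pics/topc1.png',cv2.resize(t[190:280,170:310],None,fx=5.7,fy=5.7,interpolation=cv2.INTER_CUBIC))
cv2.imwrite('pics/topc2.png',cv2.resize(t[190:270,310:450],None,fx=5.7,fy=5.7,interpolation=cv2.INTER_CUBIC))
cv2.imwrite('pics/sidec.png',cv2.resize(s[240:400,220:340],None,fx=3.7,fy=3.7,interpolation=cv2.INTER_CUBIC))
print(cast('top',[[303,385],[370,247],[409,247],[428,217],[201,247],[236,216]],0.0).round(3))
E
```

```text
[[-0.008  0.016  0.   ]
 [ 0.467 -0.225  0.   ]
 [ 0.465 -0.364  0.   ]
 [ 0.572 -0.438  0.   ]
 [ 0.471  0.373  0.   ]
 [ 0.581  0.249  0.   ]]
```

View pics/topc1.png

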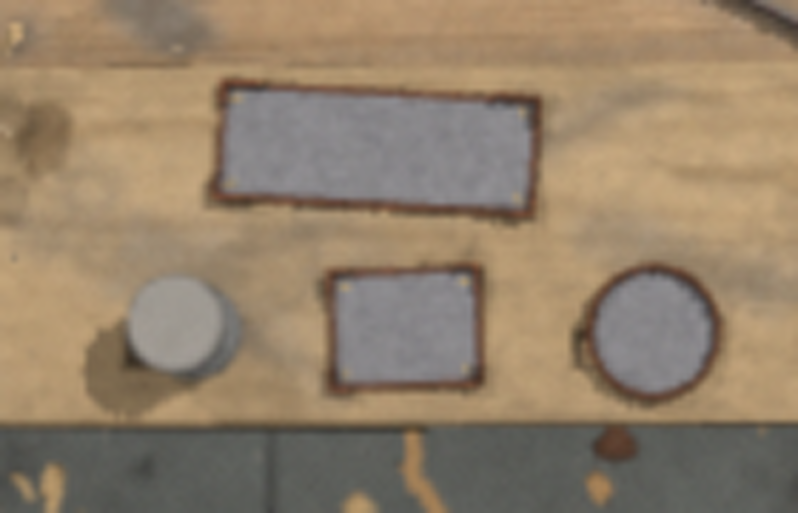

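View pics/topc2.png

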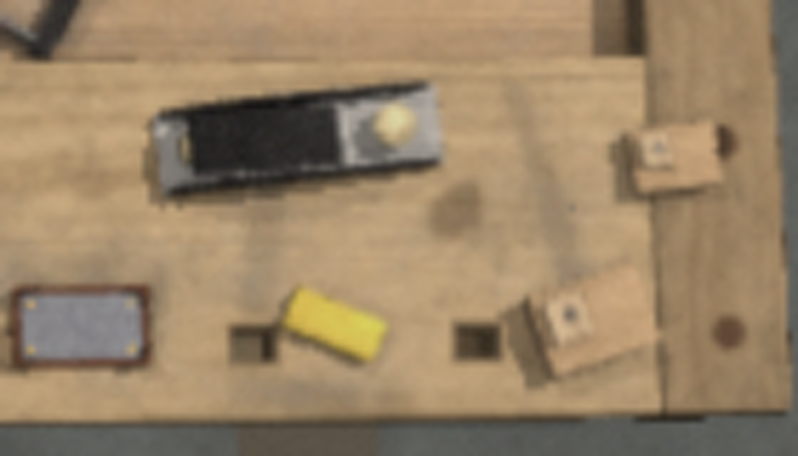

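View pics/sidec.png

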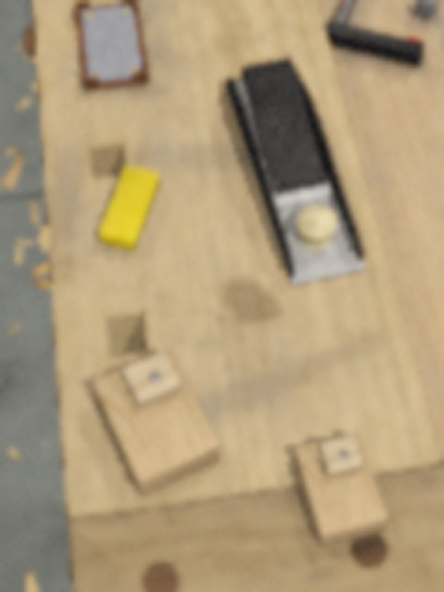

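```bash
cat > meas.py <<'E'
from h import *
def rect(P):
    (c,(w,h),a)=cv2.minAreaRect((P[:,:2]*1000).astype(np.float32))
    if w>h: a+=90; w,h=h,w   # a: direction of short side; 
    # angle of long axis rel world y
    return np.array(c)/1000,(round(w,1),round(h,1)),((a+90)%180)-90
def mask_blob(n,m,seed):
    m=m.astype(np.uint8); k,l,st,ce=cv2.connectedComponentsWithStats(m)
    ids=[i for i in range(1,k) if st[i,4]>12]
    i=min(ids,key=lambda i:np.hypot(*(ce[i]-seed)))
    return l==i
def outline(b,up=8):
    g=cv2.GaussianBlur(cv2.resize(b.astype(np.float32),None,fx=up,fy=up,interpolation=cv2.INTER_LINEAR),(0,0),up*0.3)
    c,_=cv2.findContours((g>0.5).astype(np.uint8),cv2.RETR_EXTERNAL,cv2.CHAIN_APPROX_NONE)
    c=max(c,key=cv2.contourArea)[:,0]; return (c+0.5)/up-0.5
E
python3 - <<'E'
from meas import *
for n,seeds in {'top':dict(plane=(236,216),block=(241,247),jarh=(284.5,247),padh=(324,247),pad=(369,246)),
                'side':dict(plane=(275,183),block=(243,188),jarh=(245,218),padh=(250,251),pad=(255,296))}.items():
    im=cv2.imread(f'pics/{n}0.png'); hsv=cv2.cvtColor(im,cv2.COLOR_BGR2HSV).astype(int); b,g,r=[im[:,:,i].astype(int) for i in range(3)]
    grey=(abs(r-b)<40)&(b>95)&(b>=r-12)&(b<200)
    yel=(hsv[:,:,1]>170)&(hsv[:,:,0]>20)&(hsv[:,:,0]<36)&(hsv[:,:,2]>120)
    for k,s in seeds.items():
        bl=mask_blob(n,yel if k=='pad' else grey,s)
        o=outline(bl)
        P=cast(n,o,0.010 if k=='pad' else 0.006)
        print(n,k,bl.sum(),*rect(P),'ptsmean',P.mean(0)[:2].round(4))
E
```

```text
top plane 923 [0.58155914 0.24928017] (66.6, 192.4) -3.6582489013671875 ptsmean [0.5816 0.2507]
top block 419 [0.46990579 0.23167088] (66.6, 84.4) 0.19467788934707642 ptsmean [0.4699 0.2319]
top jarh 328 [0.46567621 0.07863049] (71.6, 71.6) -26.95215606689453 ptsmean [0.4657 0.0783]
top padh 204 [ 0.46808978 -0.06168118] (38.2, 73.3) -0.47936248779296875 ptsmean [ 0.468  -0.0612]Traceback (most recent call last):
  File "<stdin>", line 8, in <module>
  File "meas.py", line 10, in mask_blob
    i=min(ids,key=lambda i:np.hypot(*(ce[i]-seed)))
ValueError: min() iterable argument is empty
```

```bash
python3 - <<'E'
from meas import *
for n,seeds in {'top':dict(pad=(369,246)),
                'side':dict(plane=(275,183),block=(243,188),jarh=(245,218),padh=(250,251),pad=(255,296))}.items():
    im=cv2.imread(f'pics/{n}0.png'); hsv=cv2.cvtColor(im,cv2.COLOR_BGR2HSV).astype(int); b,g,r=[im[:,:,i].astype(int) for i in range(3)]
    print(hsv[seeds['pad'][1],seeds['pad'][0]])
    grey=(abs(r-b)<40)&(b>95)&(b>=r-12)&(b<200)
    yel=(hsv[:,:,1]>165)&(hsv[:,:,0]>22)&(hsv[:,:,0]<36)
    for k,s in seeds.items():
        bl=mask_blob(n,yel if k=='pad' else grey,s)
        o=outline(bl)
        P=cast(n,o,0.014 if k=='pad' else 0.006)
        print(n,k,bl.sum(),*rect(P),'ptsmean',P.mean(0)[:2].round(4))
    # jar
    if n=='top':
        pass
# corners from crops
def C(u): return (np.array(u,float)+.5)/5.7-.5
pb=C([[527,297],[636,264],[660,338],[550,380]])+[310,190]
print('block top',cast('top',pb,.022).round(4),cast('top',pb,.022).mean(0))
pl=C([[150,120],[432,82],[440,162],[165,195]])+[310,190]
for z in (.0,.03): 
    P=cast('top',pl,z); print('plane',z,P.round(4),P.mean(0))
def D(u): return (np.array(u,float)+.5)/3.7-.5+np.array([220,240])
sp=D([[92,380],[185,352],[217,452],[143,490]])
P=cast('side',sp,.022); print('side block top',P.round(4),P.mean(0))
sp=D([[230,80],[290,60],[365,268],[292,280]])
P=cast('side',sp,.03); print('side plane',P.round(4),P.mean(0))
sj=cast('top',C([[178,324]])+[170,190],.073); print('jar',sj, 'r', 50/5.7*.0036)
sm=C([[628,140],[718,122],[724,182],[640,192]])+[310,190]; print('small',cast('top',sm,.02).round(4))
t=cv2.imread('pics/top0.png'); s=cv2.imread('pics/side0.png')
a=cv2.resize(t[205:265,40:130],None,fx=6,fy=6,interpolation=cv2.INTER_CUBIC)
cv2.imwrite('pics/left.png',a)
cv2.imwrite('pics/sj.png',cv2.resize(s[130:270,215:300],None,fx=4,fy=4,interpolation=cv2.INTER_CUBIC))
E
```

```text
[ 25 153 215]Traceback (most recent call last):
  File "<stdin>", line 9, in <module>
  File "meas.py", line 10, in mask_blob
    i=min(ids,key=lambda i:np.hypot(*(ce[i]-seed)))
ValueError: min() iterable argument is empty
```

```bash
cat > m1.py <<'E'
from meas import *
for n,seeds in {'top':dict(pad=(369,246)),
                'side':dict(plane=(275,183),block=(243,188),jarh=(245,218),padh=(250,251),pad=(255,296))}.items():
    im=cv2.imread(f'pics/{n}0.png'); hsv=cv2.cvtColor(im,cv2.COLOR_BGR2HSV).astype(int); b,g,r=[im[:,:,i].astype(int) for i in range(3)]
    grey=(abs(r-b)<40)&(b>95)&(b>=r-12)&(b<200)
    yel=(hsv[:,:,1]>125)&(hsv[:,:,0]>22)&(hsv[:,:,0]<36)&(hsv[:,:,2]>150)
    for k,s in seeds.items():
        bl=mask_blob(n,yel if k=='pad' else grey,s)
        o=outline(bl)
        P=cast(n,o,0.014 if k=='pad' else 0.006)
        print(n,k,bl.sum(),*rect(P),'ptsmean',P.mean(0)[:2].round(4))
def C(u): return (np.array(u,float)+.5)/5.7-.5
pb=C([[527,297],[636,264],[660,338],[550,380]])+[310,190]
print('block top',cast('top',pb,.022).round(4),cast('top',pb,.022).mean(0))
pl=C([[150,120],[432,82],[440,162],[165,195]])+[310,190]
for z in (.0,.03): 
    P=cast('top',pl,z); print('plane',z,P.round(4),P.mean(0))
def D(u): return (np.array(u,float)+.5)/3.7-.5+np.array([220,240])
sp=D([[92,380],[185,352],[217,452],[143,490]])
P=cast('side',sp,.022); print('side block top',P.round(4),P.mean(0))
sp=D([[230,80],[290,60],[365,268],[292,280]])
P=cast('side',sp,.03); print('side plane',P.round(4),P.mean(0))
sj=cast('top',C([[178,324]])+[170,190],.073); print('jar',sj, 'r', 50/5.7*.0036)
sm=C([[628,140],[718,122],[724,182],[640,192]])+[310,190]; print('small',cast('top',sm,.02).round(4))
t=cv2.imread('pics/top0.png'); s=cv2.imread('pics/side0.png')
a=cv2.resize(t[205:265,40:130],None,fx=6,fy=6,interpolation=cv2.INTER_CUBIC)
cv2.imwrite('pics/left.png',a)
cv2.imwrite('pics/sj.png',cv2.resize(s[130:270,215:300],None,fx=4,fy=4,interpolation=cv2.INTER_CUBIC))
E
python3 m1.py
```

```text
top pad 119 [ 0.46799896 -0.21650543] (27.7, 61.8) -23.84905242919922 ptsmean [ 0.4683 -0.2165]
side plane 586 [0.58108496 0.24716272] (66.8, 192.1) -3.4130172729492188 ptsmean [0.5811 0.2438]
side block 263 [0.46863989 0.22796732] (66.4, 87.2) 1.8523619174957275 ptsmean [0.4673 0.2282]
side jarh 263 [0.46555908 0.08004002] (64.0, 72.3) 81.97515106201172 ptsmean [0.4657 0.0797]
side padh 229 [ 0.46789804 -0.06390443] (40.8, 75.3) 0.3114235997200012 ptsmean [ 0.4681 -0.0652]
side pad 247 [ 0.46697363 -0.22282611] (30.8, 69.5) -23.40697479248047 ptsmean [ 0.4665 -0.2234]
block top [[ 0.4826 -0.3347  0.022 ]
 [ 0.5022 -0.4037  0.022 ]
 [ 0.4563 -0.4169  0.022 ]
 [ 0.4315 -0.3471  0.022 ]] [ 0.4681381  -0.37559589  0.022     ]
plane 0.0 [[ 0.5977 -0.1065  0.    ]
 [ 0.6204 -0.2846  0.    ]
 [ 0.5697 -0.2878  0.    ]
 [ 0.5504 -0.1149  0.    ]] [ 0.58455649 -0.19847119  0.        ]
plane 0.03 [[ 0.593  -0.1038  0.03  ]
 [ 0.6154 -0.2788  0.03  ]
 [ 0.5656 -0.282   0.03  ]
 [ 0.5466 -0.1121  0.03  ]] [ 0.58014518 -0.19416902  0.03      ]
side block top [[ 0.432  -0.3527  0.022 ]
 [ 0.4904 -0.342   0.022 ]
 [ 0.5008 -0.4094  0.022 ]
 [ 0.4555 -0.426   0.022 ]] [ 0.46970229 -0.38252839  0.022     ]
side plane [[ 0.5497 -0.1343  0.03  ]
 [ 0.5964 -0.1216  0.03  ]
 [ 0.6123 -0.3042  0.03  ]
 [ 0.5641 -0.306   0.03  ]] [ 0.58063426 -0.21653692  0.03      ]
jar [[0.46685065 0.35997696 0.073     ]] r 0.03157894736842105
small [[ 0.5797 -0.4027  0.02  ]
 [ 0.5906 -0.4606  0.02  ]
 [ 0.5529 -0.4625  0.02  ]
 [ 0.5471 -0.4088  0.02  ]]
```

```bash
sleep 2
```

```text
(no output)
```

View pics/left.png

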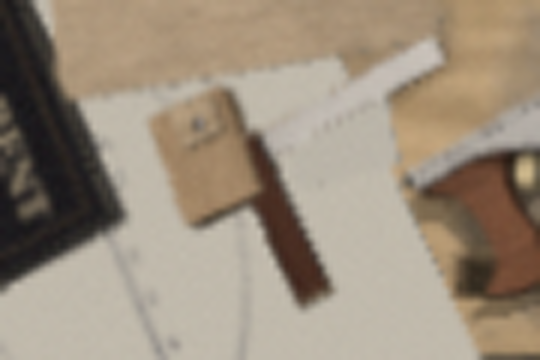

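View pics/sj.png

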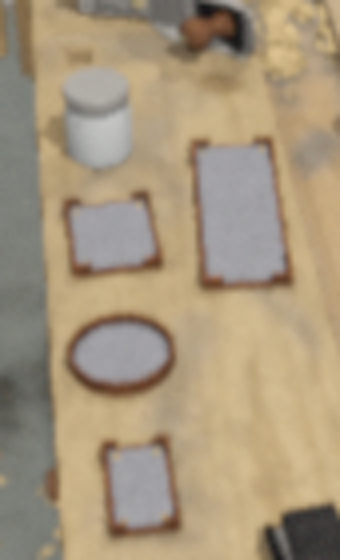

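```bash
python3 - <<'E'
from h import *
q=(np.array([[150,120],[232,85],[262,188],[195,225]])+.5)/6-.5+[40,205]
P=cast('top',q,.022); print(P.round(3), [np.linalg.norm(P[i]-P[(i+1)%4]).round(4) for i in range(4)])
t=cv2.imread('pics/top0.png'); s=cv2.imread('pics/side0.png')
a=cv2.resize(t[195:235,330:395],None,fx=12,fy=12,interpolation=cv2.INTER_CUBIC)
b=cv2.resize(s[250:325,270:330],None,fx=8,fy=8,interpolation=cv2.INTER_CUBIC)
c=cv2.resize(t[225:265,390:440],None,fx=12,fy=12,interpolation=cv2.INTER_CUBIC)
cv2.imwrite('pics/za.png',a);cv2.imwrite('pics/zb.png',b);cv2.imwrite('pics/zc.png',c)
E
```

```text
[[0.55  0.878 0.022]
 [0.571 0.825 0.022]
 [0.509 0.803 0.022]
 [0.486 0.845 0.022]] [np.float64(0.0564), np.float64(0.0667), np.float64(0.0477), np.float64(0.0719)]
```

```bash
sleep 1
```

```text
(no output)
```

View pics/za.png

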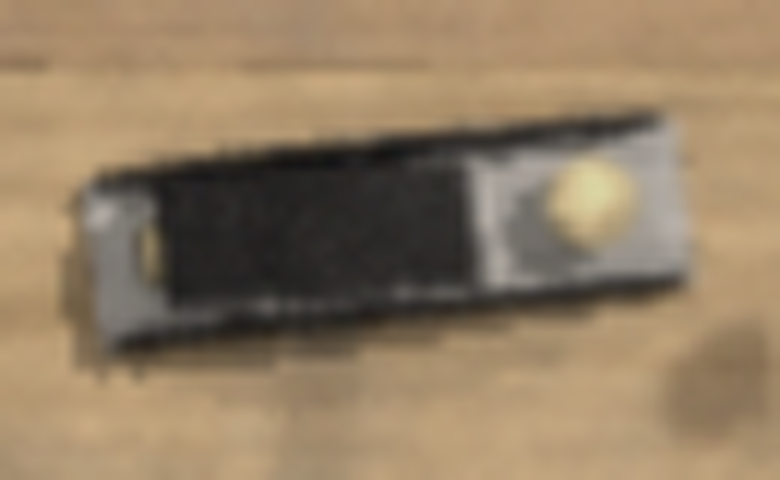

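View pics/zb.png

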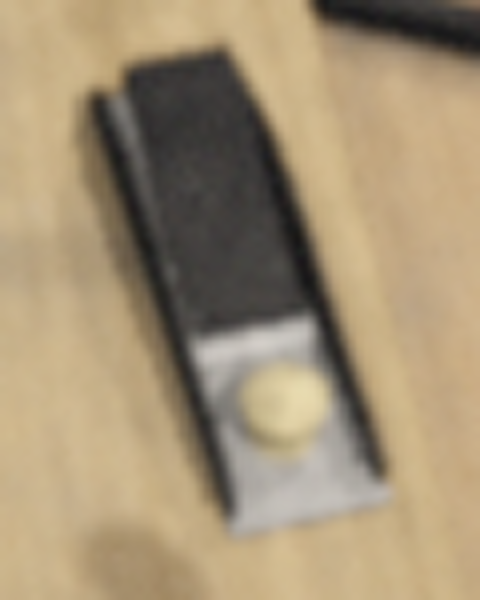

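View pics/zc.png

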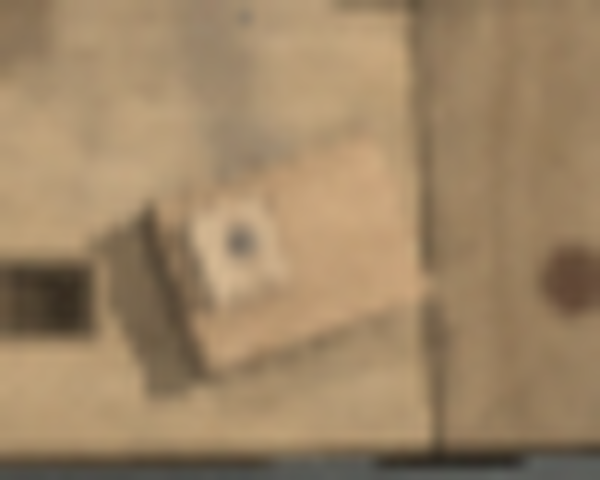

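```bash
python3 - <<'E'
from h import *
f=lambda u,k,o:(np.array(u,float)+.5)/k-.5+np.array(o)
print('blk top',(P:=cast('top',f([[150,205],[378,140],[430,285],[205,378]],12,[390,225]),.022)).round(4),P.mean(0))
print('top nose z0/.01',[cast('top',f([[675,115],[690,282]],12,[330,195]),z)[:,:2].round(4) for z in(0,.01)])
print('top tail z0/.03',[cast('top',f([[88,190],[112,350]],12,[330,195]),z)[:,:2].round(4) for z in(0,.01,.03)])
print('side nose z0/.01',[cast('side',f([[232,532],[390,492]],8,[270,250]),z)[:,:2].round(4) for z in(0,.01)])
print('side tail .03',[cast('side',f([[100,95]],8,[270,250]),z)[:,:2].round(4) for z in(0.01,.03)])
print('knob', cast('top',f([[592,200]],12,[330,195]),.04), cast('side',f([[285,400]],8,[270,250]),.04))
# jar side: lid top ellipse centre in sj (98,82)/4+[215,130]
print('jar side', cast('side',f([[98,84]],4,[215,130]),.073))
s=arm.sense();print(s['position'],s['time'])
E
cat > plan.py <<'E'
from h import *
import sys
def plan(x,y,z,ang):
    "TCP target; ang = world angle (deg) of jaw axis"
    s=arm.sense(); w,a,b,c=s['tool_rot']; M=R.from_quat([a,b,c,w]).as_matrix()
    d=M.T@(np.array([x,y,z])-s['position'])/.12
    cur=np.degrees(np.arctan2(M[1,1],M[0,1])); t=-(ang-cur); t=(t+90)%180-90
    print('shift units',d.round(4),'twist',round(t/360,4),'| deg',round(t,1),'pos',s['position'].round(4),'cur ang',round(cur,2),'q7',s['q'][6].round(2),'t',s['time'],'F',s['force'].round(1),'gap',round(s['finger_gap'],3),'toolz',M[:,2].round(4))
if __name__=='__main__': plan(*map(float,sys.argv[1:]))
E
python3 plan.py .469 -.378 .15 16
```

```text
blk top [[ 0.4828 -0.3347  0.022 ]
 [ 0.5011 -0.4032  0.022 ]
 [ 0.4584 -0.4169  0.022 ]
 [ 0.4322 -0.3491  0.022 ]] [ 0.46863036 -0.37598266  0.022     ]
top nose z0/.01 [array([[ 0.6199, -0.2861],
       [ 0.5696, -0.2887]]), array([[ 0.6182, -0.2842],
       [ 0.5682, -0.2868]])]
top tail z0/.03 [array([[ 0.5986, -0.11  ],
       [ 0.5507, -0.1161]]), array([[ 0.597 , -0.1091],
       [ 0.5495, -0.1152]]), array([[ 0.5939, -0.1073],
       [ 0.5469, -0.1132]])]
side nose z0/.01 [array([[ 0.5683, -0.2892],
       [ 0.6195, -0.2824]]), array([[ 0.5668, -0.2955],
       [ 0.6173, -0.2888]])]
side tail .03 [array([[ 0.553, -0.118]]), array([[ 0.5503, -0.135 ]])]
knob [[ 0.58832851 -0.25307099  0.04      ]] [[ 0.58641012 -0.27135296  0.04      ]]
jar side [[0.46946116 0.36090081 0.073     ]]
[ 0.27383866 -0.56146259  0.24382835] 0.1
shift units [ 2.1319 -0.6602  0.7827] twist -0.2222 | deg -80.0 pos [ 0.2738 -0.5615  0.2438] cur ang -64.0 q7 -0.09 t 0.1 F [ 0.4  0.1 -0.3] gap 0.998 toolz [-6.0e-04  1.2e-03 -1.0e+00]
```

>>> servo_tool --series '[{"tx": 0.33,"ty": -0.1,"tz": 0.13,"twist": -0.02},{"tx": 0.66,"ty": -0.2,"tz": 0.26,"twist": -0.04},{"tx": 1,"ty": -0.33,"tz": 0.39,"twist": -0.06},{"tx": 1,"ty": -0.33,"tz": 0.39,"twist": -0.222},{"tx": 1,"ty": -0.33,"tz": 0.39,"twist": -0.222},{"tx": 1,"ty": -0.33,"tz": 0.39,"twist": -0.222},{"tx": 1,"ty": -0.33,"tz": 0.39,"twist": -0.222},{"tx": 1,"ty": -0.33,"tz": 0.39,"twist": -0.222},{"tx": 1,"ty": -0.33,"tz": 0.39,"twist": -0.222},{"tx": 1,"ty": -0.33,"tz": 0.39,"twist": -0.222},{"tx": 1,"ty": -0.33,"tz": 0.39,"twist": -0.222},{"tx": 1,"ty": -0.33,"tz": 0.39,"twist": -0.222}]' --jaw -1

```text
time: 1.1
position: [0.3643, -0.4735, 0.1974]
tool_rot: [-0.0, 0.6, 0.8, 0.0]
force: [-0.8, 0.7, 0.6]
finger_gap: 0.997
```

```bash
python3 plan.py .469 -.378 .10 16
```

```text
shift units [0.5188 1.0605 0.8115] twist 0.0007 | deg 0.3 pos [ 0.3643 -0.4735  0.1974] cur ang 16.26 q7 1.05 t 1.1 F [-0.8  0.7  0.6] gap 0.997 toolz [-4.e-04  5.e-04 -1.e+00]
```

>>> servo_tool --series '[{"tx": 0.17,"ty": 0.33,"tz": 0.27},{"tx": 0.34,"ty": 0.66,"tz": 0.54},{"tx": 0.519,"ty": 1,"tz": 0.8},{"tx": 0.519,"ty": 1,"tz": 0.8},{"tx": 0.519,"ty": 1,"tz": 0.8}]'

```text
invalid input at $.series[0]: expected keys tx, ty, tz, twist
```

```bash
python3 - <<'E'
from h import *
for n in('top','side'):
    cv2.imwrite(f'pics/{n}1.png',viewer.camera(n)[:,:,::-1])
t=cv2.imread('pics/top1.png')[190:290,340:480]; s=cv2.imread('pics/side1.png')[240:400,200:360]
cv2.imwrite('pics/m1.png',np.hstack([cv2.resize(t,(560,400),interpolation=cv2.INTER_CUBIC)[:, :400],cv2.resize(s,(400,400),interpolation=cv2.INTER_CUBIC)]))
E
python3 plan.py .469 -.378 .026 16
```

```text
shift units [0.5285 1.0555 1.429 ] twist -0.0007 | deg -0.3 pos [ 0.3643 -0.4735  0.1975] cur ang 15.74 q7 1.04 t 1.2 F [ 0.1 -0.8 -0.3] gap 1.004 toolz [-2.e-04  4.e-04 -1.e+00]
```

View pics/m1.png

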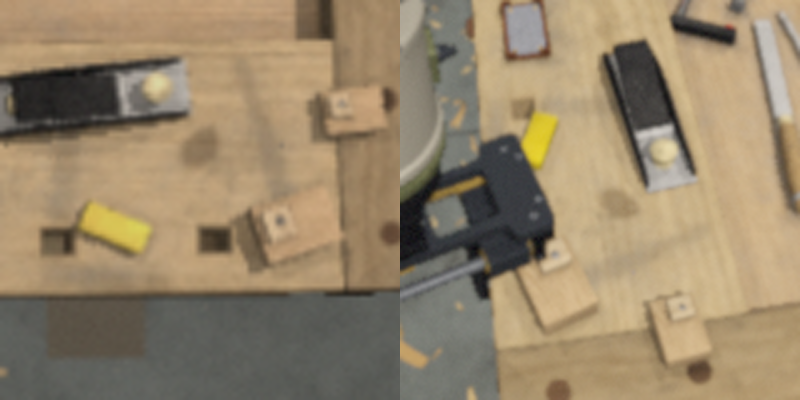

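>>> servo_tool --series '[{"tx": 0.17,"ty": 0.33,"tz": 0.27,"twist": 0},{"tx": 0.34,"ty": 0.66,"tz": 0.54,"twist": 0},{"tx": 0.524,"ty": 1,"tz": 0.81,"twist": 0},{"tx": 0.524,"ty": 1,"tz": 0.81,"twist": 0},{"tx": 0.524,"ty": 1,"tz": 0.81,"twist": 0}]'

```text
time: 1.62
position: [0.4662, -0.3716, 0.0959]
tool_rot: [-0.003, 0.6, 0.8, 0.002]
force: [0.3, 0.5, 0.4]
finger_gap: 1.001
```

```bash
cat > look.py <<'E'
from h import *
import sys
k,u0,v0,us,vs=sys.argv[1],*map(int,sys.argv[2:6])
# crops around a top pixel and a side pixel
out=[]
for n,u,v in(('top',u0,v0),('side',us,vs)):
    im=viewer.camera(n)[:,:,::-1]; cv2.imwrite(f'pics/{n}_{k}.png',im)
    u=max(0,min(560-100,u-50)); v=max(0,min(420-100,v-50))
    out.append(cv2.resize(np.ascontiguousarray(im[v:v+100,u:u+100]),(400,400),interpolation=cv2.INTER_CUBIC))
cv2.imwrite(f'pics/v_{k}.png',np.hstack(out))
E
python3 look.py a 410 247 262 350
python3 plan.py .469 -.378 .026 16
```

```text
shift units [-0.0123  0.0473  0.6116] twist -0.0002 | deg -0.1 pos [ 0.4632 -0.3783  0.0994] cur ang 15.92 q7 0.76 t 1.7167 F [ 0.1 -0.8  0.4] gap 0.996 toolz [-0.0015  0.0018 -1.    ]
```

View pics/v_a.png

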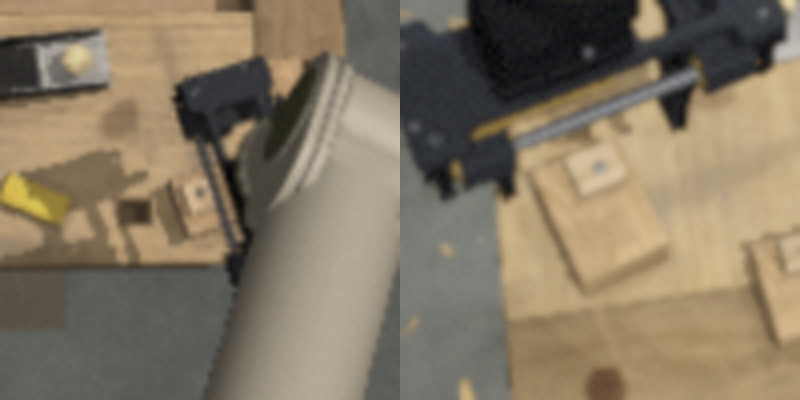

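>>> servo_tool --series '[{"tx": -0.012,"ty": 0.047,"tz": 0.2,"twist": 0},{"tx": -0.012,"ty": 0.047,"tz": 0.4,"twist": 0},{"tx": -0.012,"ty": 0.047,"tz": 0.55,"twist": 0},{"tx": -0.012,"ty": 0.047,"tz": 0.612,"twist": 0},{"tx": -0.012,"ty": 0.047,"tz": 0.612,"twist": 0},{"tx": -0.012,"ty": 0.047,"tz": 0.612,"twist": 0}]'

```text
time: 2.22
position: [0.4683, -0.3811, 0.0281]
tool_rot: [0.0, 0.603, 0.798, -0.0]
force: [-0.0, -0.2, 0.1]
finger_gap: 1.002
```

>>> servo_tool --series '[{"tx": 0,"ty": 0,"tz": 0,"twist": 0},{"tx": 0,"ty": 0,"tz": 0,"twist": 0},{"tx": 0,"ty": 0,"tz": 0,"twist": 0},{"tx": 0,"ty": 0,"tz": 0,"twist": 0},{"tx": 0,"ty": 0,"tz": 0,"twist": 0},{"tx": 0,"ty": 0,"tz": 0,"twist": 0},{"tx": 0,"ty": 0,"tz": 0,"twist": 0},{"tx": 0,"ty": 0,"tz": 0,"twist": 0}]' --jaw 1

```text
time: 2.88
position: [0.4685, -0.38, 0.0273]
tool_rot: [0.0, 0.602, 0.798, -0.0]
force: [-0.8, -0.7, 1.7]
finger_gap: 0.599
```

```bash
python3 plan.py .469 -.278 .12 1.5
```

```text
shift units [ 0.8165  0.2371 -0.7728] twist 0.0401 | deg 14.4 pos [ 0.4685 -0.38    0.0273] cur ang 15.92 q7 0.73 t 2.8833 F [-0.8 -0.7  1.7] gap 0.599 toolz [ 1.e-04 -2.e-04 -1.e+00]
```

>>> servo_tool --series '[{"tx": 0,"ty": 0,"tz": -0.15,"twist": 0},{"tx": 0,"ty": 0,"tz": -0.4,"twist": 0},{"tx": 0.2,"ty": 0,"tz": -0.7,"twist": 0.01},{"tx": 0.4,"ty": 0.05,"tz": -0.8,"twist": 0.02},{"tx": 0.6,"ty": 0.12,"tz": -0.8,"twist": 0.03},{"tx": 0.8,"ty": 0.2,"tz": -0.8,"twist": 0.04},{"tx": 1,"ty": 0.26,"tz": -0.8,"twist": 0.04},{"tx": 1,"ty": 0.26,"tz": -0.8,"twist": 0.04},{"tx": 1,"ty": 0.26,"tz": -0.8,"twist": 0.04}]'

```text
time: 3.63
position: [0.4658, -0.2548, 0.1233]
tool_rot: [0.0, 0.697, 0.717, -0.0]
force: [-0.1, -1.5, -0.6]
finger_gap: 0.59
```

```bash
python3 plan.py .469 .228 .122 1.2
```

```text
shift units [4.0207 0.1448 0.0098] twist 0.0014 | deg 0.5 pos [ 0.4658 -0.2548  0.1233] cur ang 1.69 q7 0.35 t 3.6333 F [-0.1 -1.5 -0.6] gap 0.59 toolz [ 1.e-04 -2.e-04 -1.e+00]
```

>>> servo_tool --series '[{"tx": 0.25,"ty": 0.01,"tz": 0,"twist": 0},{"tx": 0.5,"ty": 0.02,"tz": 0,"twist": 0},{"tx": 0.75,"ty": 0.03,"tz": 0,"twist": 0},{"tx": 1,"ty": 0.036,"tz": 0,"twist": 0}]'

```text
time: 3.97
position: [0.4666, -0.1361, 0.123]
tool_rot: [0.0, 0.698, 0.716, -0.0]
force: [0.7, -0.1, 0.6]
finger_gap: 0.599
```

>>> servo_tool --series '[{"tx": 0.25,"ty": 0.01,"tz": 0,"twist": 0},{"tx": 0.5,"ty": 0.02,"tz": 0,"twist": 0},{"tx": 0.75,"ty": 0.03,"tz": 0,"twist": 0},{"tx": 1,"ty": 0.036,"tz": 0,"twist": 0}]'

```text
time: 4.3
position: [0.468, -0.0158, 0.1232]
tool_rot: [0.0, 0.698, 0.716, 0.0]
force: [1.0, 0.5, -0.9]
finger_gap: 0.593
```

>>> servo_tool --series '[{"tx": 0.25,"ty": 0.01,"tz": 0,"twist": 0},{"tx": 0.5,"ty": 0.02,"tz": 0,"twist": 0},{"tx": 0.75,"ty": 0.03,"tz": 0,"twist": 0},{"tx": 1,"ty": 0.036,"tz": 0,"twist": 0}]'

```text
time: 4.63
position: [0.4696, 0.1044, 0.1232]
tool_rot: [0.0, 0.698, 0.716, 0.0]
force: [1.5, -0.1, 0.6]
finger_gap: 0.59
```

>>> servo_tool --series '[{"tx": 0.25,"ty": 0.01,"tz": 0,"twist": 0},{"tx": 0.5,"ty": 0.02,"tz": 0,"twist": 0},{"tx": 0.75,"ty": 0.03,"tz": 0,"twist": 0},{"tx": 1,"ty": 0.036,"tz": 0,"twist": 0},{"tx": 1,"ty": 0.036,"tz": 0,"twist": 0},{"tx": 1,"ty": 0.036,"tz": 0,"twist": 0},{"tx": 1,"ty": 0.036,"tz": 0,"twist": 0}]'

```text
time: 5.22
position: [0.4707, 0.2229, 0.1227]
tool_rot: [0.0, 0.698, 0.716, -0.0]
force: [-0.5, 0.1, -0.1]
finger_gap: 0.596
```

```bash
python3 look.py b 241 247 243 188; python3 plan.py .469 .228 .045 1.2
```

```text
shift units [ 0.0472 -0.0132  0.6487] twist 0.0005 | deg 0.2 pos [0.4707 0.2224 0.1229] cur ang 1.38 q7 -0.68 t 5.3167 F [ 1.3 -1.  -0.3] gap 0.595 toolz [-2.e-04 -8.e-04 -1.e+00]
```

View pics/v_b.png

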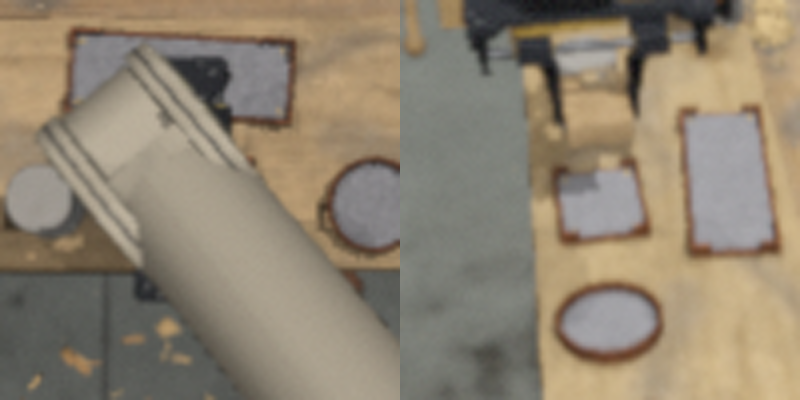

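>>> servo_tool --series '[{"tx": 0.047,"ty": -0.013,"tz": 0.2,"twist": 0},{"tx": 0.047,"ty": -0.013,"tz": 0.4,"twist": 0},{"tx": 0.047,"ty": -0.013,"tz": 0.55,"twist": 0},{"tx": 0.047,"ty": -0.013,"tz": 0.62,"twist": 0},{"tx": 0.047,"ty": -0.013,"tz": 0.64,"twist": 0},{"tx": 0.047,"ty": -0.013,"tz": 0.64,"twist": 0},{"tx": 0.047,"ty": -0.013,"tz": 0.64,"twist": 0}]'

```text
time: 5.9
position: [0.4691, 0.2298, 0.0473]
tool_rot: [0.0, 0.698, 0.716, 0.001]
force: [-0.6, -0.1, 0.2]
finger_gap: 0.592
```

```bash
python3 look.py c 241 247 243 188; python3 plan.py .469 .228 .034 1.2
python3 - <<'E'
import cv2
s=cv2.imread('pics/side_c.png'); cv2.imwrite('pics/zd.png',cv2.resize(s[150:215,215:275],None,fx=10,fy=9,interpolation=cv2.INTER_CUBIC))
E
```

```text
shift units [-0.0165 -0.0023  0.112 ] twist 0.0008 | deg 0.3 pos [0.4692 0.23   0.0474] cur ang 1.5 q7 -0.76 t 6.0 F [-0.4  0.5 -0.8] gap 0.594 toolz [ 1.8e-03  5.0e-04 -1.0e+00]
```

View pics/zd.png

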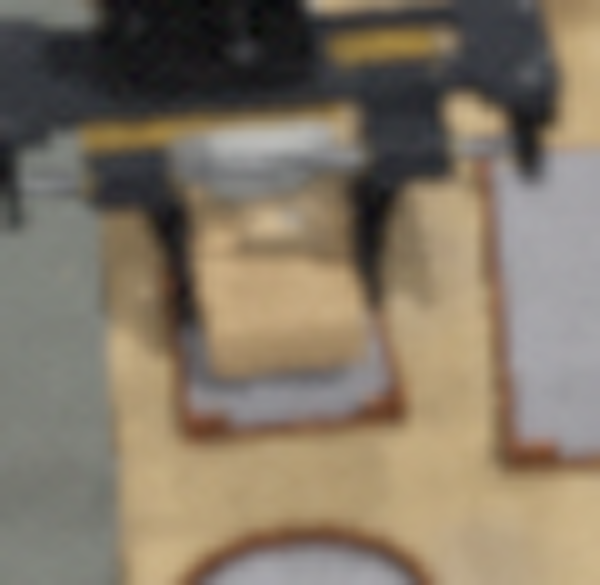

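```bash
python3 - <<'E'
from h import *
q=(np.array([[215,377],[362,360]])+.5)/[10,9]-.5+[215,150]
print(cast('side',q,.02).round(4))
q=(np.array([[203,328],[357,312]])+.5)/[10,9]-.5+[215,150]
print(cast('side',q,.042).round(4))
E
```

```text
[[0.4454 0.1959 0.02  ]
 [0.4947 0.1992 0.02  ]]
[[0.4431 0.1974 0.042 ]
 [0.4941 0.1999 0.042 ]]
```

>>> servo_tool --series '[{"tx": -0.02,"ty": 0,"tz": 0.03,"twist": 0},{"tx": -0.037,"ty": 0,"tz": 0.06,"twist": 0},{"tx": -0.037,"ty": 0,"tz": 0.09,"twist": 0},{"tx": -0.037,"ty": 0,"tz": 0.11,"twist": 0},{"tx": -0.037,"ty": 0,"tz": 0.112,"twist": 0},{"tx": -0.037,"ty": 0,"tz": 0.112,"twist": 0},{"tx": -0.037,"ty": 0,"tz": 0.112,"twist": 0}]'

```text
time: 6.58
position: [0.4685, 0.225, 0.0331]
tool_rot: [0.0, 0.698, 0.716, -0.0]
force: [-2.4, -3.5, 8.0]
finger_gap: 0.595
```

>>> servo_tool --series '[{"tx": 0,"ty": 0,"tz": 0,"twist": 0},{"tx": 0,"ty": 0,"tz": 0,"twist": 0},{"tx": 0,"ty": 0,"tz": 0,"twist": 0},{"tx": 0,"ty": 0,"tz": 0,"twist": 0},{"tx": 0,"ty": 0,"tz": 0,"twist": 0},{"tx": 0,"ty": 0,"tz": 0,"twist": 0}]' --jaw -1

```text
time: 7.08
position: [0.4685, 0.2254, 0.0328]
tool_rot: [-0.0, 0.698, 0.716, -0.0]
force: [0.4, -0.3, -0.6]
finger_gap: 0.947
```

>>> servo_tool --series '[{"tx": 0,"ty": 0,"tz": -0.1,"twist": 0},{"tx": 0,"ty": 0,"tz": -0.3,"twist": 0},{"tx": -0.2,"ty": 0,"tz": -0.6,"twist": 0},{"tx": -0.4,"ty": 0.1,"tz": -0.9,"twist": 0},{"tx": -0.7,"ty": 0.2,"tz": -0.95,"twist": 0},{"tx": -1,"ty": 0.24,"tz": -0.95,"twist": 0}]'

```text
time: 7.58
position: [0.5033, 0.1059, 0.1515]
tool_rot: [0.002, 0.697, 0.717, 0.003]
force: [1.6, -0.7, -0.7]
finger_gap: 1.001
```

```bash
python3 look.py d 241 247 243 188; python3 plan.py .5845 -.1995 .12 6.4
```

```text
shift units [-2.5041  0.6397  0.2428] twist -0.0149 | deg -5.4 pos [0.5023 0.0996 0.1482] cur ang 1.03 q7 -0.4 t 7.6833 F [-0.3  0.7 -0.5] gap 0.999 toolz [ 0.002  -0.0027 -1.    ]
```

View pics/v_d.png

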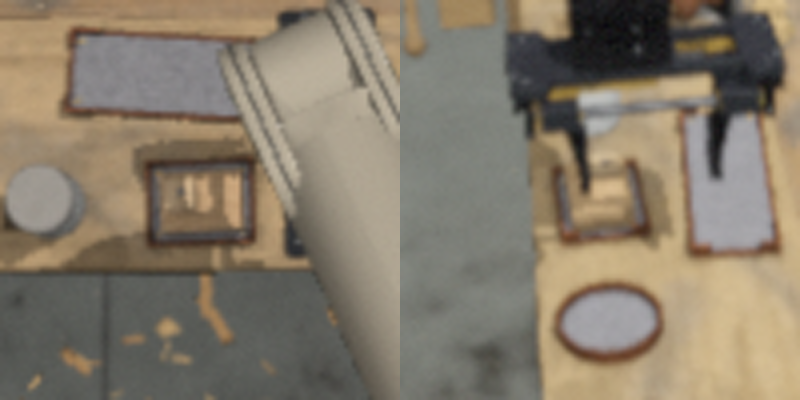

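>>> servo_tool --series '[{"tx": -0.28,"ty": 0.08,"tz": 0.05,"twist": -0.008},{"tx": -0.56,"ty": 0.16,"tz": 0.08,"twist": -0.015},{"tx": -0.8,"ty": 0.24,"tz": 0.1,"twist": -0.015},{"tx": -1,"ty": 0.3,"tz": 0.1,"twist": -0.015}]'

```text
time: 8.02
position: [0.5398, -0.0149, 0.135]
tool_rot: [-0.0, 0.663, 0.748, -0.0]
force: [0.1, -0.6, 0.7]
finger_gap: 1.001
```

>>> servo_tool --series '[{"tx": -0.28,"ty": 0.08,"tz": 0.05,"twist": 0},{"tx": -0.56,"ty": 0.16,"tz": 0.08,"twist": 0},{"tx": -0.8,"ty": 0.24,"tz": 0.1,"twist": 0},{"tx": -1,"ty": 0.3,"tz": 0.1,"twist": 0},{"tx": -1,"ty": 0.3,"tz": 0.1,"twist": 0},{"tx": -1,"ty": 0.3,"tz": 0.1,"twist": 0}]'

```text
time: 8.52
position: [0.5899, -0.1284, 0.123]
tool_rot: [-0.0, 0.664, 0.748, 0.0]
force: [0.3, 1.0, -0.8]
finger_gap: 1.001
```

```bash
python3 plan.py .5845 -.1995 .09 6.4
```

```text
shift units [-0.5833 -0.115   0.2749] twist 0.0011 | deg 0.4 pos [ 0.5899 -0.1284  0.123 ] cur ang 6.79 q7 0.08 t 8.5167 F [ 0.3  1.  -0.8] gap 1.001 toolz [-2.e-04  6.e-04 -1.e+00]
```

>>> servo_tool --series '[{"tx": -0.3,"ty": -0.06,"tz": 0.15,"twist": 0},{"tx": -0.583,"ty": -0.115,"tz": 0.275,"twist": 0},{"tx": -0.583,"ty": -0.115,"tz": 0.275,"twist": 0},{"tx": -0.583,"ty": -0.115,"tz": 0.275,"twist": 0},{"tx": -0.583,"ty": -0.115,"tz": 0.275,"twist": 0}]'

```text
time: 8.93
position: [0.5848, -0.1967, 0.0904]
tool_rot: [-0.0, 0.663, 0.749, 0.001]
force: [0.2, 1.1, 0.3]
finger_gap: 1.0
```

```bash
python3 look.py e 362 214 298 285;python3 plan.py .5845 -.1995 .027 6.4
```

```text
shift units [-0.0256 -0.0104  0.5317] twist 0.0019 | deg 0.7 pos [ 0.5853 -0.1963  0.0908] cur ang 7.08 q7 0.19 t 9.0333 F [-0.3  0.6  0. ] gap 1.001 toolz [ 1.3e-03  6.0e-04 -1.0e+00]
```

View pics/v_e.png

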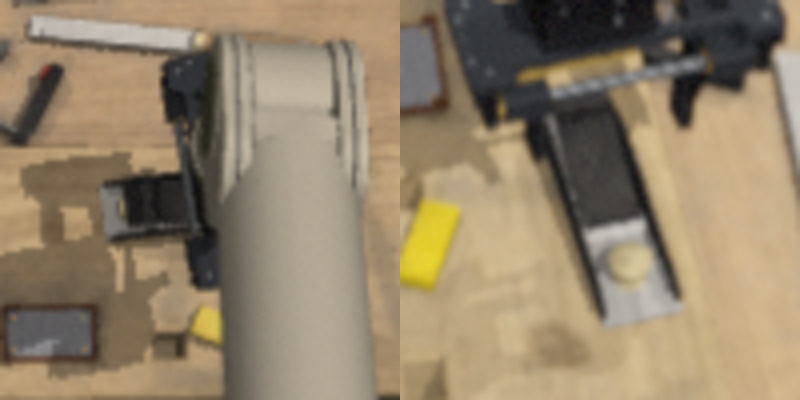

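>>> servo_tool --series '[{"tx": -0.02,"ty": -0.01,"tz": 0.2,"twist": 0.001},{"tx": -0.026,"ty": -0.01,"tz": 0.4,"twist": 0.001},{"tx": -0.026,"ty": -0.01,"tz": 0.5,"twist": 0.001},{"tx": -0.026,"ty": -0.01,"tz": 0.532,"twist": 0.001},{"tx": -0.026,"ty": -0.01,"tz": 0.532,"twist": 0.001},{"tx": -0.026,"ty": -0.01,"tz": 0.532,"twist": 0.001}]'

```text
time: 9.53
position: [0.5846, -0.2014, 0.0271]
tool_rot: [0.0, 0.665, 0.747, 0.0]
force: [0.3, -0.1, 0.0]
finger_gap: 0.999
```

>>> servo_tool --series '[{"tx": 0,"ty": 0,"tz": 0,"twist": 0},{"tx": 0,"ty": 0,"tz": 0,"twist": 0},{"tx": 0,"ty": 0,"tz": 0,"twist": 0},{"tx": 0,"ty": 0,"tz": 0,"twist": 0},{"tx": 0,"ty": 0,"tz": 0,"twist": 0},{"tx": 0,"ty": 0,"tz": 0,"twist": 0},{"tx": 0,"ty": 0,"tz": 0,"twist": 0},{"tx": 0,"ty": 0,"tz": 0,"twist": 0}]' --jaw 1

```text
time: 10.2
position: [0.5837, -0.202, 0.0261]
tool_rot: [-0.0, 0.666, 0.746, -0.0]
force: [-0.8, -0.3, 1.8]
finger_gap: 0.593
```

>>> servo_tool --series '[{"tx": 0,"ty": 0,"tz": -0.1,"twist": 0},{"tx": 0,"ty": 0,"tz": -0.25,"twist": 0},{"tx": 0.05,"ty": 0,"tz": -0.4,"twist": 0.005},{"tx": 0.2,"ty": 0,"tz": -0.55,"twist": 0.012},{"tx": 0.4,"ty": 0,"tz": -0.65,"twist": 0.02},{"tx": 0.7,"ty": 0.04,"tz": -0.7,"twist": 0.028},{"tx": 0.95,"ty": 0.08,"tz": -0.7,"twist": 0.028},{"tx": 0.95,"ty": 0.08,"tz": -0.7,"twist": 0.028}]'

```text
time: 10.87
position: [0.5803, -0.0784, 0.111]
tool_rot: [-0.001, 0.725, 0.688, 0.002]
force: [0.4, 3.6, -7.3]
finger_gap: 0.595
```

```bash
python3 plan.py .5815 .248 .12 -3.5
```

```text
shift units [ 2.7173 -0.1317 -0.0632] twist 0.0014 | deg 0.5 pos [ 0.5803 -0.0784  0.111 ] cur ang -2.99 q7 -0.16 t 10.8667 F [ 0.4  3.6 -7.3] gap 0.595 toolz [ 5.0e-04  4.4e-03 -1.0e+00]
```

>>> servo_tool --series '[{"tx": 0.2,"ty": -0.01,"tz": 0,"twist": 0},{"tx": 0.45,"ty": -0.02,"tz": 0,"twist": 0},{"tx": 0.7,"ty": -0.035,"tz": 0,"twist": 0},{"tx": 1,"ty": -0.05,"tz": 0,"twist": 0}]'

```text
time: 11.2
position: [0.5809, 0.032, 0.1097]
tool_rot: [-0.0, 0.729, 0.684, -0.001]
force: [0.3, -0.7, -7.5]
finger_gap: 0.59
```

>>> servo_tool --series '[{"tx": 0.25,"ty": -0.01,"tz": 0,"twist": 0},{"tx": 0.5,"ty": -0.02,"tz": 0,"twist": 0},{"tx": 0.75,"ty": -0.035,"tz": 0,"twist": 0},{"tx": 0.95,"ty": -0.05,"tz": 0,"twist": 0}]'

```text
time: 11.53
position: [0.5816, 0.1491, 0.1098]
tool_rot: [-0.001, 0.728, 0.686, -0.0]
force: [0.4, -0.1, -7.1]
finger_gap: 0.592
```

>>> servo_tool --series '[{"tx": 0.2,"ty": -0.01,"tz": 0,"twist": 0},{"tx": 0.4,"ty": -0.02,"tz": 0,"twist": 0},{"tx": 0.6,"ty": -0.03,"tz": 0,"twist": 0},{"tx": 0.7,"ty": -0.03,"tz": 0,"twist": 0},{"tx": 0.7,"ty": -0.03,"tz": 0,"twist": 0},{"tx": 0.7,"ty": -0.03,"tz": 0,"twist": 0},{"tx": 0.7,"ty": -0.03,"tz": 0,"twist": 0}]'

```text
time: 12.12
position: [0.5843, 0.2291, 0.1096]
tool_rot: [0.0, 0.729, 0.685, -0.001]
force: [-0.3, -1.0, -6.9]
finger_gap: 0.594
```

```bash
python3 plan.py .5815 .248 .05 -3.5
```

```text
shift units [ 0.1567 -0.0328  0.4964] twist -0.0002 | deg -0.1 pos [0.5843 0.2291 0.1096] cur ang -3.58 q7 -0.73 t 12.1167 F [-0.3 -1.  -6.9] gap 0.594 toolz [-8.0e-04 -1.6e-03 -1.0e+00]
```

>>> servo_tool --series '[{"tx": 0.1,"ty": -0.02,"tz": 0.15,"twist": 0},{"tx": 0.157,"ty": -0.033,"tz": 0.3,"twist": 0},{"tx": 0.157,"ty": -0.033,"tz": 0.42,"twist": 0},{"tx": 0.157,"ty": -0.033,"tz": 0.48,"twist": 0},{"tx": 0.157,"ty": -0.033,"tz": 0.496,"twist": 0},{"tx": 0.157,"ty": -0.033,"tz": 0.496,"twist": 0},{"tx": 0.157,"ty": -0.033,"tz": 0.496,"twist": 0}]'

```text
time: 12.7
position: [0.5822, 0.2492, 0.0513]
tool_rot: [0.0, 0.729, 0.685, 0.0]
force: [-0.1, 0.3, -7.1]
finger_gap: 0.596
```

```bash
python3 look.py f 236 216 275 183; python3 plan.py .5815 .248 .033 -3.5
python3 - <<'E'
import cv2
s=cv2.imread('pics/side_f.png'); cv2.imwrite('pics/zf.png',cv2.resize(s[145:210,250:310],None,fx=10,fy=9,interpolation=cv2.INTER_CUBIC))
E
```

```text
shift units [-0.0141 -0.0056  0.155 ] twist -0.0002 | deg -0.1 pos [0.5822 0.2496 0.0516] cur ang -3.56 q7 -0.79 t 12.8 F [ 0.5  0.5 -6.6] gap 0.597 toolz [ 1.6e-03  4.0e-04 -1.0e+00]
```

View pics/v_f.png

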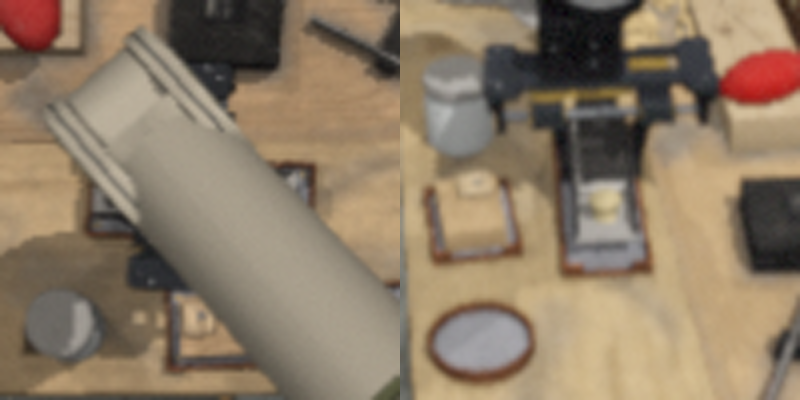

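View pics/zf.png

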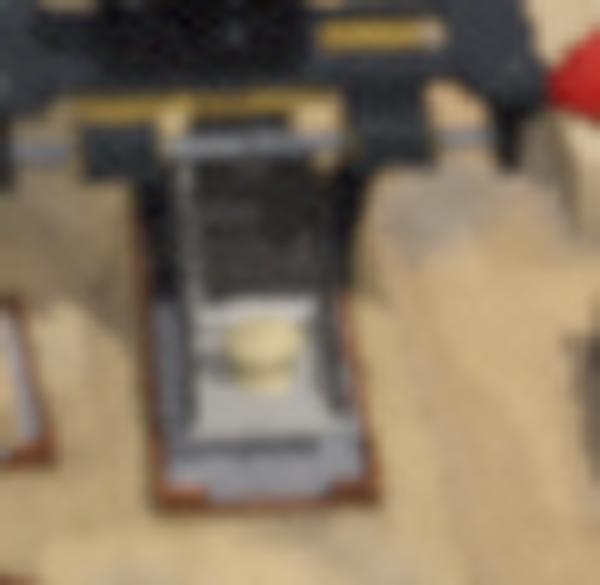

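```bash
python3 - <<'E'
from h import *
q=(np.array([[190,440],[352,430]])+.5)/[10,9]-.5+[250,145]
print(cast('side',q,.0255).round(4))
q=(np.array([[165,490],[375,485]])+.5)/[10,9]-.5+[250,145]
print(cast('side',q,.014).round(4))
E
```

```text
[[0.5504 0.1637 0.0255]
 [0.604  0.162  0.0255]]
[[0.5403 0.1503 0.014 ]
 [0.6089 0.1435 0.014 ]]
```

>>> servo_tool --series '[{"tx": -0.026,"ty": -0.006,"tz": 0.04,"twist": 0},{"tx": -0.026,"ty": -0.006,"tz": 0.08,"twist": 0},{"tx": -0.026,"ty": -0.006,"tz": 0.12,"twist": 0},{"tx": -0.026,"ty": -0.006,"tz": 0.145,"twist": 0},{"tx": -0.026,"ty": -0.006,"tz": 0.153,"twist": 0},{"tx": -0.026,"ty": -0.006,"tz": 0.153,"twist": 0},{"tx": -0.026,"ty": -0.006,"tz": 0.153,"twist": 0}]'

```text
time: 13.38
position: [0.5805, 0.2467, 0.0321]
tool_rot: [0.0, 0.728, 0.685, -0.0]
force: [-0.8, -1.1, -4.1]
finger_gap: 0.595
```

>>> servo_tool --series '[{"tx": 0,"ty": 0,"tz": 0,"twist": 0},{"tx": 0,"ty": 0,"tz": 0,"twist": 0},{"tx": 0,"ty": 0,"tz": 0,"twist": 0},{"tx": 0,"ty": 0,"tz": 0,"twist": 0},{"tx": 0,"ty": 0,"tz": 0,"twist": 0},{"tx": 0,"ty": 0,"tz": 0,"twist": 0}]' --jaw -1

```text
time: 13.88
position: [0.5807, 0.2468, 0.0324]
tool_rot: [0.0, 0.728, 0.685, 0.0]
force: [0.3, -0.6, -0.3]
finger_gap: 0.949
```

>>> servo_tool --series '[{"tx": 0,"ty": 0,"tz": -0.1,"twist": 0},{"tx": 0,"ty": 0,"tz": -0.3,"twist": 0},{"tx": 0,"ty": 0,"tz": -0.55,"twist": 0},{"tx": -0.3,"ty": -0.1,"tz": -0.85,"twist": 0},{"tx": -0.6,"ty": -0.3,"tz": -1,"twist": 0},{"tx": -1,"ty": -0.5,"tz": -1,"twist": 0}]'

```text
time: 14.38
position: [0.5273, 0.154, 0.1538]
tool_rot: [0.001, 0.728, 0.686, 0.003]
force: [1.5, 0.2, 0.2]
finger_gap: 0.999
```

```bash
python3 look.py g 236 216 275 183; python3 plan.py .468 -.218 .15 -23.6
```

```text
shift units [-3.0644 -0.2733  0.023 ] twist 0.0549 | deg 19.8 pos [0.5254 0.1467 0.1513] cur ang -3.85 q7 -0.58 t 14.4833 F [-0.2 -0.9 -0.7] gap 0.997 toolz [ 0.0014 -0.0043 -1.    ]
```

View pics/v_g.png

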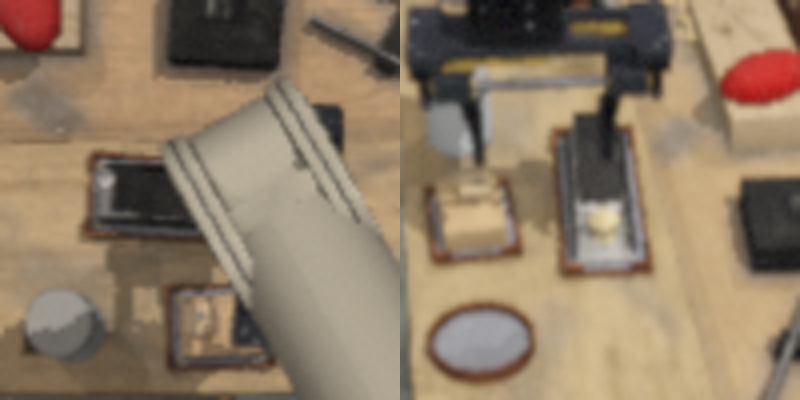

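>>> servo_tool --series '[{"tx": -0.28,"ty": -0.03,"tz": 0,"twist": 0},{"tx": -0.56,"ty": -0.05,"tz": 0,"twist": 0},{"tx": -0.8,"ty": -0.08,"tz": 0,"twist": 0},{"tx": -1,"ty": -0.09,"tz": 0,"twist": 0}]'

```text
time: 14.82
position: [0.5079, 0.0315, 0.1504]
tool_rot: [0.001, 0.729, 0.685, -0.0]
force: [0.1, -0.4, 0.9]
finger_gap: 1.003
```

>>> servo_tool --series '[{"tx": -0.28,"ty": -0.03,"tz": 0,"twist": 0.015},{"tx": -0.56,"ty": -0.05,"tz": 0,"twist": 0.03},{"tx": -0.8,"ty": -0.08,"tz": 0,"twist": 0.045},{"tx": -1,"ty": -0.09,"tz": 0,"twist": 0.055},{"tx": -1,"ty": -0.09,"tz": 0,"twist": 0.055}]'

```text
time: 15.23
position: [0.4895, -0.0909, 0.1503]
tool_rot: [0.001, 0.838, 0.545, -0.0]
force: [-0.1, -0.5, -0.4]
finger_gap: 1.0
```

```bash
python3 plan.py .468 -.218 .07 -23.6
```

```text
shift units [-1.0398  0.2643  0.671 ] twist -0.0009 | deg -0.3 pos [ 0.4895 -0.0909  0.1503] cur ang -23.91 q7 -0.39 t 15.2333 F [-0.1 -0.5 -0.4] gap 1.0 toolz [ 3.0e-04 -2.1e-03 -1.0e+00]
```

>>> servo_tool --series '[{"tx": -0.25,"ty": 0.06,"tz": 0.1,"twist": -0.001},{"tx": -0.5,"ty": 0.12,"tz": 0.25,"twist": -0.001},{"tx": -0.75,"ty": 0.19,"tz": 0.45,"twist": -0.001},{"tx": -1,"ty": 0.264,"tz": 0.6,"twist": -0.001},{"tx": -1,"ty": 0.264,"tz": 0.67,"twist": -0.001},{"tx": -1,"ty": 0.264,"tz": 0.67,"twist": -0.001},{"tx": -1,"ty": 0.264,"tz": 0.67,"twist": -0.001}]'

```text
time: 15.82
position: [0.4723, -0.2072, 0.0696]
tool_rot: [-0.0, 0.833, 0.553, 0.0]
force: [0.2, 0.7, -0.2]
finger_gap: 1.001
```

```bash
python3 look.py i 369 246 255 296;python3 plan.py .468 -.218 .025 -23.6
```

```text
shift units [-0.1014 -0.0035  0.3786] twist 0.0022 | deg 0.8 pos [ 0.473  -0.2069  0.0704] cur ang -22.82 q7 -0.18 t 15.9167 F [-0.6  0.1 -0.2] gap 0.999 toolz [ 1.8e-03 -2.0e-04 -1.0e+00]
```

View pics/v_i.png

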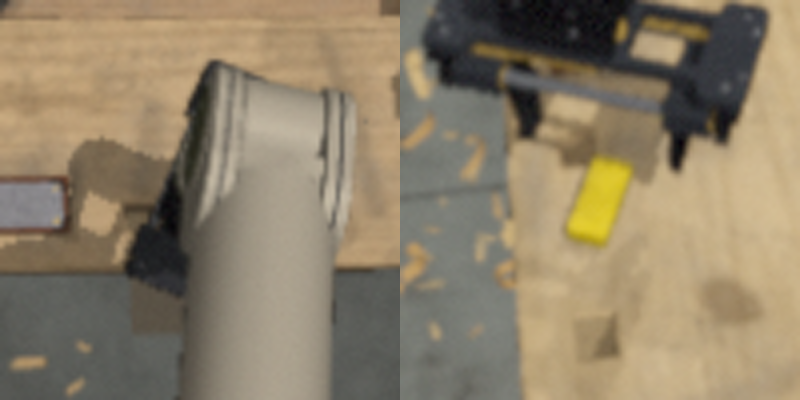

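>>> servo_tool --series '[{"tx": -0.1,"ty": -0.003,"tz": 0.1,"twist": 0.002},{"tx": -0.1,"ty": -0.003,"tz": 0.25,"twist": 0.002},{"tx": -0.1,"ty": -0.003,"tz": 0.34,"twist": 0.002},{"tx": -0.1,"ty": -0.003,"tz": 0.375,"twist": 0.002},{"tx": -0.1,"ty": -0.003,"tz": 0.375,"twist": 0.002},{"tx": -0.1,"ty": -0.003,"tz": 0.375,"twist": 0.002}]'

```text
time: 16.42
position: [0.4669, -0.219, 0.0242]
tool_rot: [-0.0, 0.837, 0.547, 0.0]
force: [-0.0, 0.2, -0.2]
finger_gap: 0.999
```

>>> servo_tool --series '[{"tx": 0,"ty": 0,"tz": 0,"twist": 0},{"tx": 0,"ty": 0,"tz": 0,"twist": 0},{"tx": 0,"ty": 0,"tz": 0,"twist": 0},{"tx": 0,"ty": 0,"tz": 0,"twist": 0},{"tx": 0,"ty": 0,"tz": 0,"twist": 0},{"tx": 0,"ty": 0,"tz": 0,"twist": 0},{"tx": 0,"ty": 0,"tz": 0,"twist": 0},{"tx": 0,"ty": 0,"tz": 0,"twist": 0},{"tx": 0,"ty": 0,"tz": 0,"twist": 0},{"tx": 0,"ty": 0,"tz": 0,"twist": 0},{"tx": 0,"ty": 0,"tz": 0,"twist": 0},{"tx": 0,"ty": 0,"tz": 0,"twist": 0}]' --jaw 1

```text
time: 17.42
position: [0.4668, -0.2193, 0.0242]
tool_rot: [0.0, 0.837, 0.547, -0.0]
force: [0.2, -0.3, -0.1]
finger_gap: 0.293
```

```bash
python3 plan.py .468 -.063 .09 0
```

```text
shift units [ 1.1966 -0.5136 -0.5487] twist -0.0658 | deg -23.7 pos [ 0.4668 -0.2193  0.0242] cur ang -23.68 q7 -0.19 t 17.4167 F [ 0.2 -0.3 -0.1] gap 0.293 toolz [ 0.e+00 -1.e-04 -1.e+00]
```

>>> servo_tool --series '[{"tx": 0,"ty": 0,"tz": -0.1,"twist": 0},{"tx": 0,"ty": 0,"tz": -0.3,"twist": 0},{"tx": 0.25,"ty": -0.1,"tz": -0.5,"twist": -0.015},{"tx": 0.5,"ty": -0.2,"tz": -0.55,"twist": -0.03},{"tx": 0.75,"ty": -0.35,"tz": -0.55,"twist": -0.05},{"tx": 1,"ty": -0.5,"tz": -0.55,"twist": -0.066},{"tx": 1,"ty": -0.51,"tz": -0.55,"twist": -0.066},{"tx": 1,"ty": -0.51,"tz": -0.55,"twist": -0.066},{"tx": 1,"ty": -0.51,"tz": -0.55,"twist": -0.066}]'

```text
time: 18.17
position: [0.4591, -0.0853, 0.0908]
tool_rot: [0.001, 0.707, 0.707, -0.0]
force: [0.3, -0.9, -0.2]
finger_gap: 0.294
```

```bash
python3 plan.py .468 -.063 .05 0
```

```text
shift units [0.1864 0.074  0.3402] twist 0.0001 | deg 0.0 pos [ 0.4591 -0.0853  0.0908] cur ang 0.03 q7 -0.0 t 18.1667 F [ 0.3 -0.9 -0.2] gap 0.294 toolz [ 7.e-04 -8.e-04 -1.e+00]
```

>>> servo_tool --series '[{"tx": 0.1,"ty": 0.04,"tz": 0.1,"twist": 0},{"tx": 0.186,"ty": 0.074,"tz": 0.25,"twist": 0},{"tx": 0.186,"ty": 0.074,"tz": 0.34,"twist": 0},{"tx": 0.186,"ty": 0.074,"tz": 0.34,"twist": 0},{"tx": 0.186,"ty": 0.074,"tz": 0.34,"twist": 0},{"tx": 0.186,"ty": 0.074,"tz": 0.34,"twist": 0}]'

```text
time: 18.67
position: [0.4679, -0.0636, 0.0499]
tool_rot: [0.0, 0.707, 0.707, -0.0]
force: [-1.0, 0.1, -0.6]
finger_gap: 0.297
```

```bash
python3 look.py j 324 247 250 251;python3 plan.py .468 -.063 .0315 0
python3 - <<'E'
import cv2
s=cv2.imread('pics/side_j.png'); cv2.imwrite('pics/zj.png',cv2.resize(s[220:280,220:280],None,fx=10,fy=10,interpolation=cv2.INTER_CUBIC))
E
```

```text
shift units [ 0.0025 -0.0015  0.1552] twist 0.0 | deg 0.0 pos [ 0.4682 -0.0633  0.0501] cur ang 0.01 q7 -0.1 t 18.7667 F [-0.3  0.2 -0.6] gap 0.292 toolz [ 1.e-03 -6.e-04 -1.e+00]
```

View pics/zj.png

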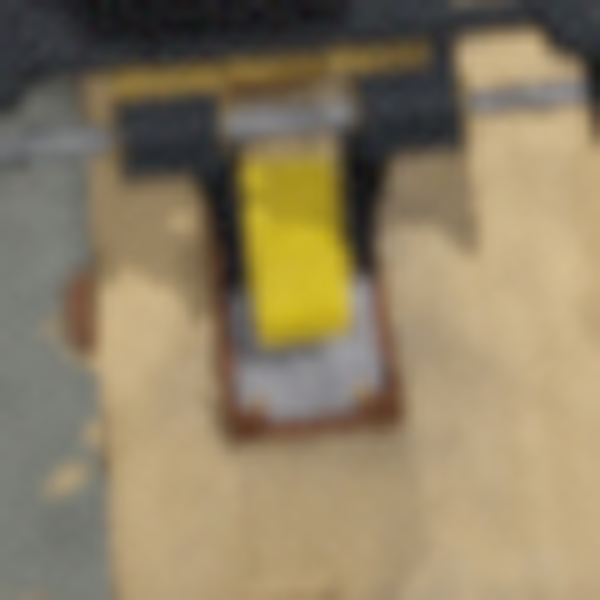

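```bash
python3 - <<'E'
from h import *
f=lambda u:(np.array(u,float)+.5)/10-.5+[220,220]
print(cast('side',f([[262,347],[352,332]]),.0257).round(4))
print('lip',cast('side',f([[228,425],[400,405]]),.014).round(4), cast('side',f([[230,440],[402,424]]),.0).round(4))
E
```

```text
[[ 0.4558 -0.0916  0.0257]
 [ 0.4808 -0.0895  0.0257]]
lip [[ 0.4445 -0.1082  0.014 ]
 [ 0.4919 -0.1077  0.014 ]] [[ 0.4447 -0.1015  0.    ]
 [ 0.4925 -0.1025  0.    ]]
```

>>> servo_tool --series '[{"tx": -0.015,"ty": 0,"tz": 0.04,"twist": 0},{"tx": -0.015,"ty": 0,"tz": 0.08,"twist": 0},{"tx": -0.015,"ty": 0,"tz": 0.12,"twist": 0},{"tx": -0.015,"ty": 0,"tz": 0.15,"twist": 0},{"tx": -0.015,"ty": 0,"tz": 0.158,"twist": 0},{"tx": -0.015,"ty": 0,"tz": 0.158,"twist": 0},{"tx": -0.015,"ty": 0,"tz": 0.158,"twist": 0}]'

```text
time: 19.35
position: [0.4677, -0.0642, 0.0302]
tool_rot: [-0.0, 0.707, 0.708, -0.0]
force: [-0.4, 0.1, -0.1]
finger_gap: 0.294
```

>>> servo_tool --series '[{"tx": 0,"ty": 0,"tz": 0,"twist": 0},{"tx": 0,"ty": 0,"tz": 0,"twist": 0},{"tx": 0,"ty": 0,"tz": 0,"twist": 0},{"tx": 0,"ty": 0,"tz": 0,"twist": 0},{"tx": 0,"ty": 0,"tz": 0,"twist": 0},{"tx": 0,"ty": 0,"tz": 0,"twist": 0}]' --jaw -1

```text
time: 19.85
position: [0.4678, -0.0643, 0.0304]
tool_rot: [0.0, 0.707, 0.708, 0.0]
force: [-0.5, -0.0, 0.2]
finger_gap: 0.663
```

>>> servo_tool --series '[{"tx": 0,"ty": 0,"tz": -0.1,"twist": 0},{"tx": 0,"ty": 0,"tz": -0.3,"twist": 0},{"tx": 0,"ty": 0,"tz": -0.6,"twist": 0},{"tx": 0.2,"ty": 0,"tz": -0.9,"twist": 0},{"tx": 0.5,"ty": 0,"tz": -1,"twist": 0},{"tx": 0.8,"ty": 0,"tz": -1,"twist": 0},{"tx": 1,"ty": 0,"tz": -1,"twist": 0}]'

```text
time: 20.43
position: [0.4681, 0.0591, 0.1529]
tool_rot: [0.001, 0.706, 0.708, 0.001]
force: [0.6, 0.1, -0.6]
finger_gap: 0.996
```

```bash
python3 look.py k 324 247 250 251;python3 plan.py .468 .361 .165 0
```

```text
shift units [ 2.5054  0.0246 -0.1063] twist 0.0013 | deg 0.5 pos [0.4675 0.0604 0.1519] cur ang 0.46 q7 -0.28 t 20.5333 F [ 0.3 -1.1 -0.5] gap 0.999 toolz [ 0.002  0.001 -1.   ]
```

View pics/v_k.png

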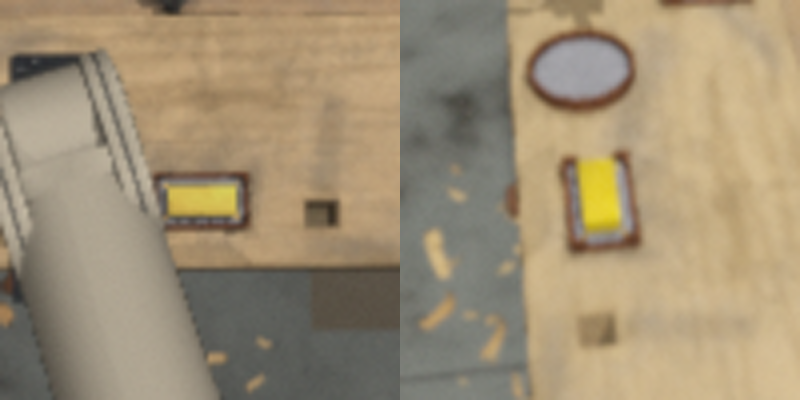

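>>> servo_tool --series '[{"tx": 0.28,"ty": 0,"tz": -0.05,"twist": 0},{"tx": 0.56,"ty": 0.01,"tz": -0.1,"twist": 0},{"tx": 0.8,"ty": 0.01,"tz": -0.1,"twist": 0},{"tx": 1,"ty": 0.01,"tz": -0.1,"twist": 0}]'

```text
time: 20.87
position: [0.4687, 0.1774, 0.1636]
tool_rot: [0.0, 0.706, 0.708, 0.001]
force: [0.4, -0.2, -0.4]
finger_gap: 1.001
```

>>> servo_tool --series '[{"tx": 0.28,"ty": 0,"tz": 0,"twist": 0},{"tx": 0.56,"ty": 0.01,"tz": 0,"twist": 0},{"tx": 0.8,"ty": 0.01,"tz": 0,"twist": 0},{"tx": 1,"ty": 0.01,"tz": 0,"twist": 0}]'

```text
time: 21.2
position: [0.4696, 0.2973, 0.163]
tool_rot: [-0.0, 0.706, 0.708, 0.0]
force: [0.4, -0.3, -0.3]
finger_gap: 1.0
```

>>> servo_tool --series '[{"tx": 0.25,"ty": 0,"tz": 0,"twist": 0},{"tx": 0.45,"ty": 0,"tz": 0.1,"twist": 0},{"tx": 0.5,"ty": 0,"tz": 0.3,"twist": 0},{"tx": 0.5,"ty": 0,"tz": 0.4,"twist": 0},{"tx": 0.5,"ty": 0,"tz": 0.4,"twist": 0},{"tx": 0.5,"ty": 0,"tz": 0.4,"twist": 0},{"tx": 0.5,"ty": 0,"tz": 0.4,"twist": 0}]'

```text
time: 21.78
position: [0.4706, 0.3547, 0.1155]
tool_rot: [0.0, 0.707, 0.707, 0.0]
force: [0.8, 0.3, 0.2]
finger_gap: 0.994
```

```bash
python3 look.py l 201 247 240 160;python3 plan.py .468 .361 .05 0
```

```text
shift units [ 0.0487 -0.0226  0.5479] twist -0.0 | deg -0.0 pos [0.4706 0.3551 0.1158] cur ang -0.0 q7 -0.97 t 21.8833 F [-0.5  0.7  0.3] gap 0.998 toolz [ 1.8e-03  4.0e-04 -1.0e+00]
```

View pics/v_l.png

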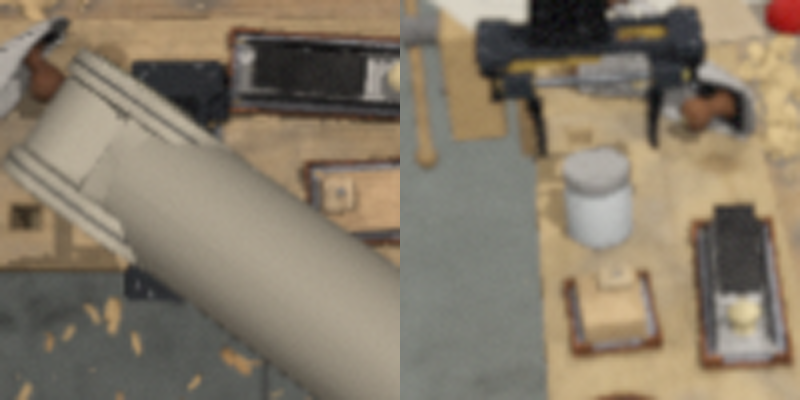

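>>> servo_tool --series '[{"tx": 0.048,"ty": -0.022,"tz": 0.08,"twist": 0},{"tx": 0.048,"ty": -0.022,"tz": 0.2,"twist": 0},{"tx": 0.048,"ty": -0.022,"tz": 0.35,"twist": 0},{"tx": 0.048,"ty": -0.022,"tz": 0.48,"twist": 0},{"tx": 0.048,"ty": -0.022,"tz": 0.545,"twist": 0},{"tx": 0.048,"ty": -0.022,"tz": 0.545,"twist": 0},{"tx": 0.048,"ty": -0.022,"tz": 0.545,"twist": 0}]'

```text
time: 22.47
position: [0.4666, 0.3616, 0.0486]
tool_rot: [-0.0, 0.706, 0.708, -0.0]
force: [-0.2, 0.9, -0.1]
finger_gap: 1.003
```

>>> servo_tool --series '[{"tx": 0,"ty": 0,"tz": 0,"twist": 0},{"tx": 0,"ty": 0,"tz": 0,"twist": 0},{"tx": 0,"ty": 0,"tz": 0,"twist": 0},{"tx": 0,"ty": 0,"tz": 0,"twist": 0},{"tx": 0,"ty": 0,"tz": 0,"twist": 0},{"tx": 0,"ty": 0,"tz": 0,"twist": 0},{"tx": 0,"ty": 0,"tz": 0,"twist": 0}]' --jaw 1

```text
time: 23.05
position: [0.4672, 0.3616, 0.0493]
tool_rot: [0.0, 0.707, 0.708, 0.0]
force: [0.8, 0.1, 3.0]
finger_gap: 0.665
```

```bash
python3 plan.py .466 .079 .16 0
```

```text
shift units [-2.3546 -0.0124 -0.9228] twist 0.0002 | deg 0.1 pos [0.4672 0.3616 0.0493] cur ang 0.07 q7 -1.03 t 23.05 F [0.8 0.1 3. ] gap 0.665 toolz [ 6.e-04  1.e-04 -1.e+00]
```

>>> servo_tool --series '[{"tx": 0,"ty": 0,"tz": -0.05,"twist": 0},{"tx": 0,"ty": 0,"tz": -0.12,"twist": 0},{"tx": 0,"ty": 0,"tz": -0.2,"twist": 0},{"tx": 0,"ty": 0,"tz": -0.25,"twist": 0},{"tx": 0,"ty": 0,"tz": -0.25,"twist": 0},{"tx": 0,"ty": 0,"tz": -0.25,"twist": 0}]'

```text
time: 23.55
position: [0.4672, 0.3617, 0.0796]
tool_rot: [0.0, 0.707, 0.708, 0.001]
force: [-0.3, -0.5, -1.2]
finger_gap: 0.666
```

```bash
python3 look.py m 201 247 240 160;python3 plan.py .466 .079 .16 0
```

```text
shift units [-2.3526 -0.0102 -0.6764] twist 0.0002 | deg 0.1 pos [0.4668 0.3613 0.0787] cur ang 0.08 q7 -1.01 t 23.65 F [ 0.1 -0.1 -1.8] gap 0.667 toolz [-2.e-04 -4.e-04 -1.e+00]
```

View pics/v_m.png

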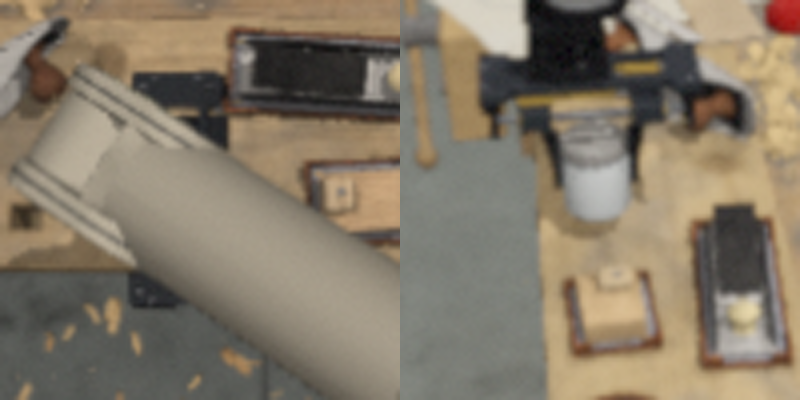

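>>> servo_tool --series '[{"tx": 0,"ty": 0,"tz": -0.15,"twist": 0},{"tx": -0.05,"ty": 0,"tz": -0.4,"twist": 0},{"tx": -0.15,"ty": 0,"tz": -0.6,"twist": 0},{"tx": -0.3,"ty": 0,"tz": -0.68,"twist": 0},{"tx": -0.5,"ty": 0,"tz": -0.68,"twist": 0},{"tx": -0.75,"ty": -0.01,"tz": -0.68,"twist": 0},{"tx": -1,"ty": -0.01,"tz": -0.68,"twist": 0}]'

```text
time: 24.23
position: [0.4653, 0.2406, 0.1603]
tool_rot: [-0.0, 0.706, 0.708, -0.0]
force: [0.3, -0.1, -1.5]
finger_gap: 0.668
```

>>> servo_tool --series '[{"tx": -0.2,"ty": 0,"tz": 0,"twist": 0},{"tx": -0.4,"ty": 0,"tz": 0,"twist": 0},{"tx": -0.6,"ty": 0,"tz": 0,"twist": 0},{"tx": -0.8,"ty": 0,"tz": 0,"twist": 0},{"tx": -1,"ty": 0,"tz": 0,"twist": 0}]'

```text
time: 24.65
position: [0.4657, 0.1202, 0.1603]
tool_rot: [-0.0, 0.707, 0.708, -0.0]
force: [0.2, -0.4, -1.7]
finger_gap: 0.665
```

>>> servo_tool --series '[{"tx": -0.15,"ty": 0,"tz": 0.1,"twist": 0},{"tx": -0.25,"ty": 0,"tz": 0.25,"twist": 0},{"tx": -0.32,"ty": 0,"tz": 0.4,"twist": 0},{"tx": -0.35,"ty": 0,"tz": 0.55,"twist": 0},{"tx": -0.35,"ty": 0,"tz": 0.65,"twist": 0},{"tx": -0.35,"ty": 0,"tz": 0.7,"twist": 0},{"tx": -0.35,"ty": 0,"tz": 0.7,"twist": 0},{"tx": -0.35,"ty": 0,"tz": 0.7,"twist": 0},{"tx": -0.35,"ty": 0,"tz": 0.7,"twist": 0}]'

```text
time: 25.4
position: [0.4667, 0.0801, 0.0775]
tool_rot: [0.0, 0.706, 0.708, 0.001]
force: [-1.1, 0.4, -1.0]
finger_gap: 0.665
```

```bash
python3 look.py n 284 247 245 210;python3 plan.py .466 .079 .056 0
python3 - <<'E'
import cv2
s=cv2.imread('pics/side_n.png'); cv2.imwrite('pics/zn.png',cv2.resize(s[180:240,215:275],None,fx=10,fy=10,interpolation=cv2.INTER_CUBIC))
E
```

```text
shift units [-0.0074 -0.0063  0.1789] twist 0.0003 | deg 0.1 pos [0.4667 0.0799 0.0775] cur ang 0.11 q7 -0.41 t 25.5 F [-0.7 -0.4 -1.3] gap 0.668 toolz [ 0.0015 -0.     -1.    ]
```

View pics/zn.png

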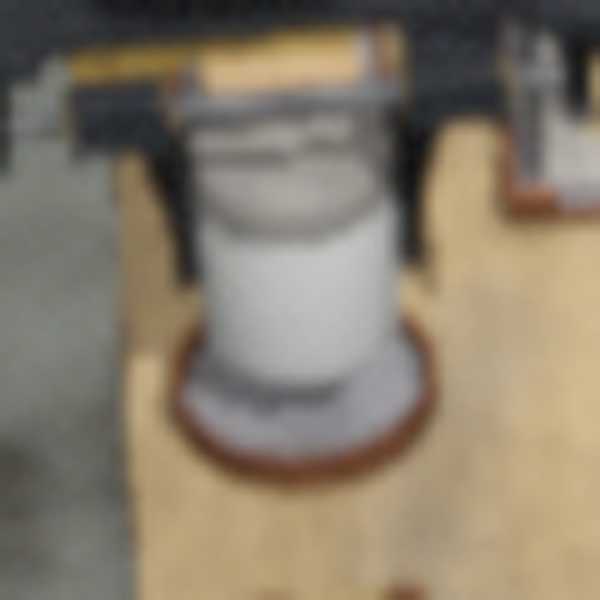

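```bash
python3 - <<'E'
from h import *
f=lambda u:(np.array(u,float)+.5)/10-.5+[215,180]
print('jar near (want c-.029)',cast('side',f([[303,388]]),.0282).round(4), 'sides',cast('side',f([[215,340],[397,325]]),.035).round(4))
print('outer near z.0/.014 (c-.042)',cast('side',f([[305,484]]),.0).round(4),cast('side',f([[305,470]]),.014).round(4),'sides',cast('side',f([[175,385],[437,370]]),.014).round(4))
E
```

```text
jar near (want c-.029) [[0.4643 0.0514 0.0282]] sides [[0.4392 0.0693 0.035 ]
 [0.4947 0.0683 0.035 ]]
outer near z.0/.014 (c-.042) [[0.4624 0.0389 0.    ]] [[0.4625 0.0304 0.014 ]] sides [[0.4256 0.0737 0.014 ]
 [0.5064 0.0692 0.014 ]]
```

>>> servo_tool --series '[{"tx": -0.007,"ty": -0.006,"tz": 0.04,"twist": 0},{"tx": -0.007,"ty": -0.006,"tz": 0.08,"twist": 0},{"tx": -0.007,"ty": -0.006,"tz": 0.12,"twist": 0},{"tx": -0.007,"ty": -0.006,"tz": 0.16,"twist": 0},{"tx": -0.007,"ty": -0.006,"tz": 0.178,"twist": 0},{"tx": -0.007,"ty": -0.006,"tz": 0.178,"twist": 0},{"tx": -0.007,"ty": -0.006,"tz": 0.178,"twist": 0}]'

```text
time: 26.08
position: [0.4651, 0.0786, 0.0552]
tool_rot: [-0.0, 0.707, 0.708, -0.001]
force: [-3.3, -0.6, 4.3]
finger_gap: 0.669
```

>>> servo_tool --series '[{"tx": 0,"ty": 0,"tz": 0,"twist": 0},{"tx": 0,"ty": 0,"tz": 0,"twist": 0},{"tx": 0,"ty": 0,"tz": 0,"twist": 0},{"tx": 0,"ty": 0,"tz": 0,"twist": 0},{"tx": 0,"ty": 0,"tz": 0,"twist": 0},{"tx": 0,"ty": 0,"tz": 0,"twist": 0},{"tx": 0,"ty": 0,"tz": 0,"twist": 0}]' --jaw -1

```text
time: 26.67
position: [0.4654, 0.0787, 0.0552]
tool_rot: [0.0, 0.707, 0.708, -0.0]
force: [0.3, 0.2, 0.5]
finger_gap: 0.988
```

>>> servo_tool --series '[{"tx": 0,"ty": 0,"tz": -0.1,"twist": 0},{"tx": 0,"ty": 0,"tz": -0.3,"twist": 0},{"tx": 0,"ty": 0,"tz": -0.6,"twist": 0},{"tx": 0,"ty": 0,"tz": -0.9,"twist": 0},{"tx": 0,"ty": 0,"tz": -1,"twist": 0}]'

```text
time: 27.08
position: [0.4673, 0.0796, 0.1809]
tool_rot: [0.002, 0.706, 0.708, 0.002]
force: [1.2, 0.1, 1.0]
finger_gap: 1.001
```

>>> servo_tool --series '[{"tx": -0.2,"ty": 0,"tz": -0.1,"twist": 0},{"tx": -0.4,"ty": 0,"tz": -0.2,"twist": 0},{"tx": -0.7,"ty": 0,"tz": -0.2,"twist": 0},{"tx": -1,"ty": 0,"tz": -0.2,"twist": 0}]'

```text
time: 27.42
position: [0.4659, -0.042, 0.201]
tool_rot: [0.001, 0.706, 0.708, 0.001]
force: [1.3, -1.1, -0.1]
finger_gap: 0.997
```

>>> servo_tool --series '[{"tx": -0.3,"ty": 0,"tz": 0,"twist": 0},{"tx": -0.6,"ty": 0,"tz": 0,"twist": 0},{"tx": -0.9,"ty": 0,"tz": 0,"twist": 0},{"tx": -1,"ty": 0,"tz": 0,"twist": 0}]'

```text
time: 27.75
position: [0.4648, -0.1668, 0.1998]
tool_rot: [0.001, 0.709, 0.706, -0.0]
force: [-0.6, -0.4, -1.1]
finger_gap: 0.997
```

>>> servo_tool --series '[{"tx": -0.3,"ty": 0,"tz": 0,"twist": 0},{"tx": -0.6,"ty": 0,"tz": 0,"twist": 0},{"tx": -0.9,"ty": 0,"tz": 0,"twist": 0},{"tx": -1,"ty": 0,"tz": 0,"twist": 0},{"tx": -1,"ty": 0,"tz": 0,"twist": 0},{"tx": -1,"ty": 0,"tz": 0,"twist": 0}]'

```text
time: 28.25
position: [0.466, -0.2809, 0.1995]
tool_rot: [-0.0, 0.707, 0.707, 0.0]
force: [-0.0, 1.3, -0.8]
finger_gap: 1.0
```

```bash
python3 - <<'E'
from h import *
t=viewer.camera('top')[:,:,::-1];s=viewer.camera('side')[:,:,::-1]
cv2.imwrite('pics/top_o.png',t);cv2.imwrite('pics/side_o.png',s)
cv2.imwrite('pics/fo.png',cv2.resize(np.ascontiguousarray(t[190:270,180:350]),None,fx=4.7,fy=4.7,interpolation=cv2.INTER_CUBIC))
cv2.imwrite('pics/fs.png',cv2.resize(np.ascontiguousarray(s[140:280,210:310]),None,fx=4.2,fy=4.2,interpolation=cv2.INTER_CUBIC))
E
```

```text
(no output)
```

View pics/fo.png

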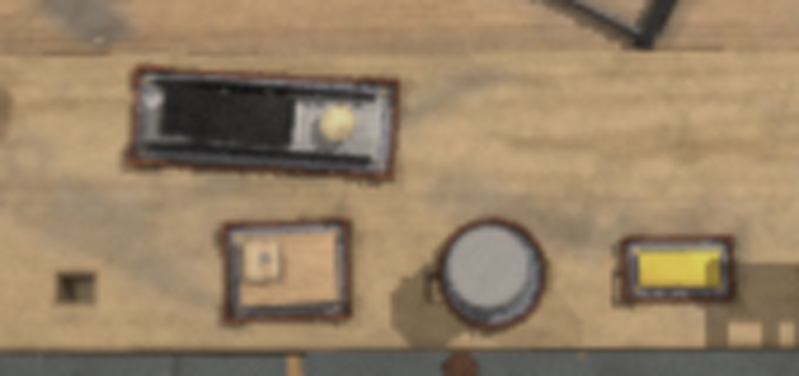

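View pics/fs.png

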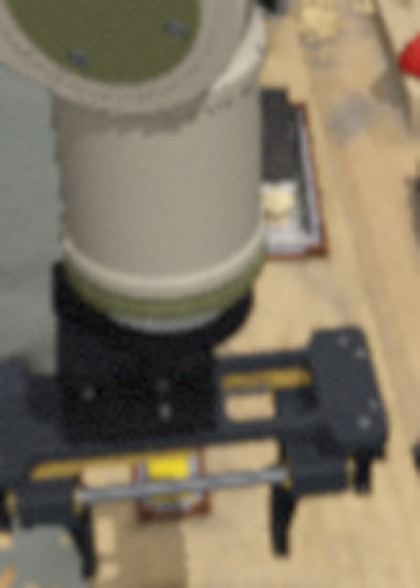

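View pics/top_o.png

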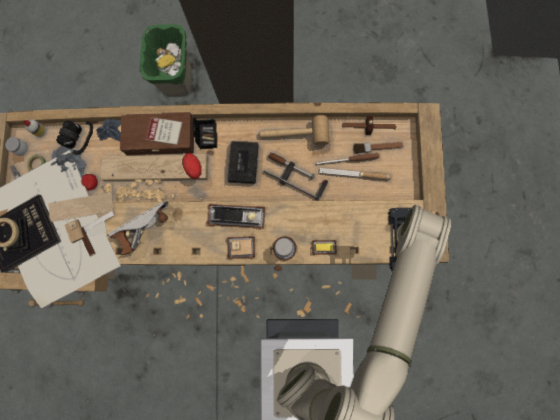

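```bash
python3 - <<'E'
from h import *
from meas import rect,mask_blob,outline
f=lambda u:(np.array(u,float)+.5)/4.7-.5+[180,190]
print('jar',cast('top',f([[488,266]]),.079))
P=cast('top',f([[241,245],[335,233],[337,302],[241,307]]),.028);print('block',P.round(4),P.mean(0))
P=cast('top',f([[638,251],[719,249],[719,285],[638,286]]),.02);print('pad',P.mean(0))
P=cast('top',f([[140,80],[373,88],[371,165],[135,150]]),.015);print('plane',P.round(4),P.mean(0))
s=arm.sense();print(s['time'],s['force'],s['position'])
print(arm.finish_job())
E
```

```text
jar [[0.46589588 0.07927557 0.079     ]]
block [[0.4866 0.263  0.028 ]
 [0.4952 0.1932 0.028 ]
 [0.4441 0.1915 0.028 ]
 [0.4407 0.2625 0.028 ]] [0.46666158 0.22756014 0.028     ]
pad [ 0.46843431 -0.06066439  0.02      ]
plane [[0.6131 0.3427 0.015 ]
 [0.6056 0.1662 0.015 ]
 [0.5473 0.1675 0.015 ]
 [0.5598 0.3456 0.015 ]] [0.5814771  0.25549924 0.015     ]
28.35 [ 0.23312703  1.54893441 -0.04143489] [ 0.46642947 -0.27954449  0.19958215]
the job is handed in; nothing more can be done
None
```

I put the plane, the pine block, the pad and the jar into their own holders and handed the job in at about 28 s. The hand-in gave no verdict. There were two pine blocks on the work strip. I took the one that measured about 52 x 72 mm (top view pixel 410, 247), not the smaller one at (429, 217).

My last check was the top view after the gripper had moved clear. It showed all four things inside their lips. The arm hid most of the side view by then, so the final positions come from the top view only.

| Thing | Centre offset from holder (approx.) | Limit |
|---|---|---|
| Jar | 1 mm | 12 mm |
| Pad | 3 mm | 13 mm |
| Pine block | 4 mm | 13 mm |
| Plane | 7 mm | 13 mm |

- **Plane position:** the 7 mm comes from corners picked by hand in the last picture. The side view before release, less the 3 mm shift I then made, put it about 1 mm off, so the two disagree by about 6 mm.
- **Pine block angle:** it looks turned a few degrees in its holder, well inside the 20° allowed.
- **Calibration:** the two cameras disagreed by up to 4 mm on some holder positions, so read the offsets with that margin.
- **Jar:** it looked upright at every stage I checked. The fingers closed to about 58 mm on its body rather than the 60 mm given, and the lid looks slightly wider than the body, so I took that as the cause.
- **Other tools:** in the last top view the smoothing plane and the bar clamp look where they were at the start. I compared these by eye only.

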